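# Lay out a phone order on the check mat

### The job

Lay out this customer's order for its check photo on the dark mat, where a navy carton and a cream carton stand at the two ends with three white crosses in a row between them. Centre the flat white carton on the middle cross with the blue screwdriver centred lengthwise on top of it, the blue battery on the cross between the navy carton and the white one, and the stapler, standing on its base, on the cross between the white carton and the cream one, all four lying lengthwise across the mat, parallel to its short edges; and stack the small tan carton centred and squarely on top of the cream carton. Leave the navy and cream cartons and the tape measure where they are.

Things in the scene. Friction and masses are not known exactly. Their poses are not given: they have to be found in the camera images.
- mat: dark rubber mat fixed to the table, 150 (x) x 460 (y) x 3 mm thick, thin grey border line; origin at the centre of its underside, its top 3 mm higher; y along its length, x along its short edges (roughly away from the robot). A white line runs along its middle with three white cross marks: at y = 0 and y = +83 and -83 mm, x = 0. The navy and cream cartons stand at its ends, near y = +175 and -175 mm; which is at which end varies.
- navy_carton: navy blue retail carton, 72 (x) x 106 (y) x 45 mm high, standing at one end of the mat, its long side roughly along the mat's short edge; not to be moved; origin at the centre of its underside
- cream_carton: largest, cream (off-white) retail carton, 87 (x) x 121 (y) x 55 mm high, standing at the other end of the mat, its long side roughly along the mat's short edge; not to be moved, but the tan carton goes on it; origin at the centre of its underside
- white_carton: flat plain white phone carton, 138 (x) x 54 (y) x 15 mm high, lying on the table, 90 g; origin at the centre of its underside; grasp across the 54 mm
- driver: small screwdriver with a blue handle and thin steel shaft, 132 mm long (along y), 12 mm across, 13 mm high, 35 g, lying on the table (it does not roll); origin at the middle of its length and width, on the underside; grasp across the 12 mm near the middle
- tan_carton: smallest, light brown carton, 63 (x) x 81 (y) x 40 mm high, 70 g, standing on the table; origin at the centre of its underside; grasp across the 63 mm
- blue_battery: AA battery, blue with a white end, 50 mm long (along y), 14 mm across, 23 g, lying on the table (it does not roll); origin at its middle on the underside, z up; grasp across the 14 mm
- stapler: desk stapler, blue top arm on a black base, 136 mm long (along y), 34 mm across (its base, 8 mm high; the arm above is 24 mm across), 50 mm high, 190 g, standing on its base, arm does not move; origin at the centre of its underside; grasp from above across its middle, at the arm between 26 and 50 mm up or at the base
- measure: orange tape measure, 37 (x) x 73 (y) x 56 mm high, loose on the table to the right of the mat; a bystander to be left alone; origin near the middle of its underside

How it is judged:
By the outcome, as a careful person would: the job done as asked, in the order asked, and still so for the second after the job is handed in, with the robot touching nothing.
It also fails if it takes over 134 s, if anything falls off the work surface, if the arm or the gripper's body presses on something with over 40 N, if the wrist force passes 120 N, or if a joint passes its speed limit or range.

### The arm

A 6-joint arm with a two-finger parallel gripper is mounted at the origin on a cart in front of the work surface, level with it; the furniture and walls round the work are solid. World frame = base frame: x ahead of the robot, y to its left, z up, the work surface at z = 0. Lengths are in m, angles in rad, forces in N, time in s.
With the tool pointing down it reaches from about 0.3 to 0.875 m from the base axis. Payload 6.4 kg.
Tool frame: the origin (TCP) lies between the finger pads; the fingertips stand 19 mm ahead of it and the grasp point (between the pads) is the TCP; z points along the fingers, y is the direction in which the jaws open and shut (so a half turn about z gives the same grasp; the last joint's range is limited). The gripper opens to 88 mm and grips with 3 to 60 N. Pads are 18 mm wide; open, the fingers measure 123 mm over their backs; the gripper's body (75 mm by 187 mm) begins 45 mm behind the grasp point.
Start: joints at [0.898, 0.181, 1.607, -0, 1.354, -0.206], TCP at [0.259, 0.514, 0.258] pointing down, gripper open.
Joint ranges: [-2.99, 2.99], [-0.89, 2.07], [0.3, 2.58], [-1.14, 4.28], [0, 2.63], [-3.12, 3.12]. Speed limits (rad/s): [2.57, 2.57, 3.01, 3.14, 3.14, 3.14].

### API

Orientations are given as a unit quaternion [w, x, y, z].
In Python, from station import monitor, eyes, manip, recognise, silhouettes gives the robot as it stands.
- The arm moves only by the tool play_rows, never from a script. Its argument "steps" is a list of rows, each an object with "gripper": the opening, from 0 (shut) to 1 (fully open); "slide": the shift along the tool's x, y, z in m, a list of three; "dr": the turn, a rotation vector about the tool's x, y, z in degrees, a list of three. In form: [{"gripper": gripper, "slide": [tx, ty, tz], "dr": [ax, ay, az]}, ...]. A call has 1 to 5 rows; each row is the pose to reach, as a shift and turn from the pose commanded when the call began, along the tool's axes at that moment; what a row does not reach only later rows make up. A row lasts 1/10 s, in which the tool goes at most 50 mm and 8.59 degrees, less where a joint would pass 70% of its speed; a pose out of reach is approached as far as the arm can. A call with a gripper value outside its range is refused whole. The fingers move at their own pace and stop on an object; "squeeze" is the grip in N (left out, the last holds). Time passes only in rows, so rows that repeat a pose let the fingers close. It gives the time, the measured TCP pose, the force and the opening at its end, in the units of the state.
- monitor.state(): the state, without advancing time (a new reading comes with each control period).
- eyes.camera(name): name is "scene" or "top"; returns the picture (400x640x3 uint8, blue, green, red); there is no depth.
- eyes.camera_params(name): a dict with "intrinsics" (3x3 intrinsics, pixels), "k1" (the pictures are not rectified: a ray, as slopes to the right and down, at radius r is drawn at 1 + k1 r^2 times it, then the intrinsics apply), "rvec" (rotation vector, rad) and "tvec" (3), from world to camera coordinates, as OpenCV has them. Camera axes: x right, y down, z forward; pixel columns grow to the right and rows downward; lengths in m; the calibration is good to about 2 mm. A picture is of the moment at which its call begins. camera_params takes no time and is no camera call.
- manip.hand_in(): hands the job in, once; it reports no verdict.
Trained networks look in the newest picture that a camera, given by its name, has taken for a name from the list of things; names that differ only in an ending like _2 or _b are one class to them, and where a whole thing is asked for, a point or a joint stands for the part that bears it (a point fixed in the world has none). Each returns a list of dicts, best first, with "score" (0 to 1); they miss things now and then, are a little off and sometimes report something else, mostly with a low value. They report only what shows in the picture. A call takes as long as a camera call.
- recognise(query, camera): "xy" ([column, row] in pixels, amid what is visible of it).
- silhouettes(query, camera): "mask" (400x640 bool, what is visible of it) and "xy" ([column, row] in pixels, amid what is visible of it).
The state is a dict: "t": time; "joint_positions": joint angles; "joint_velocities": joint speeds; "effort": joint torques, N m; "ee_pos": TCP position; "tcp_rot": TCP orientation; "wrist_force": force on the tool from outside, world axes, zero at the start; "moment": the same for the moment, N m; "grip_width": opening from 0.0 (shut) to 1.0 (fully open).
Only numpy, scipy, OpenCV 4.12 (cv2) and the standard library are available. Lean on these libraries where they do the work, as an engineer would, in place of code of your own. Each camera call takes 0.05 s, during which the arm holds its last target. There are 200 camera calls.

## Working session

There is one attempt and no reset: what is moved stays moved. The work goes in short steps, Python scripts to look and compute and a tool call to move; the robot and the scene stay as the last step left them, time stands still between calls to the robot, and variables do not carry over. Pictures are saved under pics/ and viewed, about 12 in all and at most 16, crops included, and the job is handed in when it is done.

Besides the shell and the picture viewer there is one more tool, called after ">>>" as name(argument=value, ...), one argument or row to a line, values as JSON. play_rows: Moves the arm, as the interface text tells. Its arguments: {"type":"object","properties":{"steps":{"type":"array"},"squeeze":{"type":"number"}},"required":["steps"]}

```bash
ls; mkdir -p pics
python3 - <<'E'
from station import monitor, eyes
import cv2
for n in("scene","top"):
    cv2.imwrite(f"pics/{n}0.png",eyes.camera(n)); p=eyes.camera_params(n); print(n,p)
print(monitor.state())
E
```

```text
pics
scene {'intrinsics': array([[365.23047678,   0.        , 317.17781594],
       [  0.        , 365.23047678, 198.49679116],
       [  0.        ,   0.        ,   1.        ]]), 'k1': -0.08132994588852481, 'rvec': array([ 1.9968892 , -0.59325533,  0.38011963]), 'tvec': array([-0.43841891,  0.15527447,  0.85446028])}
top {'intrinsics': array([[467.17393967,   0.        , 320.28436693],
       [  0.        , 467.17393967, 193.72669049],
       [  0.        ,   0.        ,   1.        ]]), 'k1': -0.0445673912114514, 'rvec': array([ 2.09963216, -2.14333612,  0.21489702]), 'tvec': array([0.00859441, 0.53545627, 1.11940011])}
{'t': 0.1, 'joint_positions': array([ 8.97682601e-01,  1.81458053e-01,  1.60784017e+00,  7.83577622e-06,
        1.35377937e+00, -2.06292316e-01]), 'joint_velocities': array([-0.00218609, -0.00018479, -0.00242774,  0.00164692,  0.00024406,
       -0.00047069]), 'effort': array([ 4.39856876e-04, -4.34822094e+01, -3.42694080e+01,  7.03054271e-02,
        3.40872165e-02, -4.83802012e-05]), 'ee_pos': array([0.25849213, 0.5131554 , 0.25693787]), 'tcp_rot': array([-3.19510284e-04,  2.31297839e-01,  9.72882705e-01, -6.70218706e-04]), 'wrist_force': array([-0.812068  , -0.48070216, -0.37877474]), 'moment': array([0.02109545, 0.02908642, 0.05861761]), 'grip_width': 1.0025453867500904}
```

View pics/top0.png

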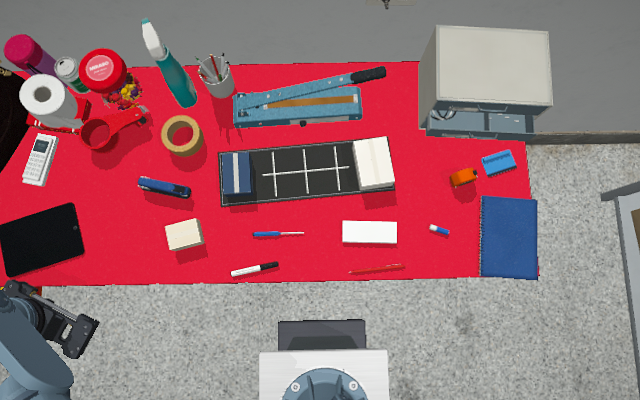

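View pics/scene0.png

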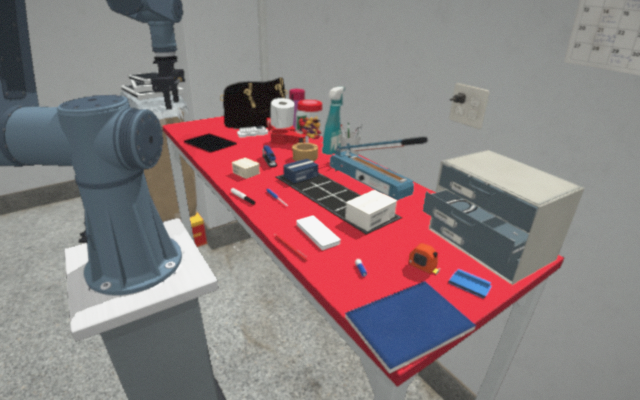

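```bash
cat > h.py <<'E'
import numpy as np, cv2
from scipy.optimize import minimize
from station import monitor, eyes, silhouettes
P={n:eyes.camera_params(n) for n in("scene","top")}
def proj(X,n):
    p=P[n]; R=cv2.Rodrigues(p["rvec"])[0]; c=np.asarray(X)@R.T+p["tvec"]; s=c[:,:2]/c[:,2:]
    s=s*(1+p["k1"]*(s**2).sum(1,keepdims=True)); K=p["intrinsics"]; return s*[K[0,0],K[1,1]]+K[:2,2]
def back(uv,z,n):
    p=P[n]; d=np.array([p["k1"],0,0,0,0]); uv=np.array(uv,float).reshape(-1,1,2)
    K=p["intrinsics"]; t=(uv.reshape(-1,2)-K[:2,2])/[K[0,0],K[1,1]]; s=t.copy()
    for _ in range(10): s=t/(1+p["k1"]*(s**2).sum(1,keepdims=True))
    R=cv2.Rodrigues(p["rvec"])[0]; r=np.c_[s,np.ones(len(s))]@R; C=-R.T@p["tvec"]
    return (C+r*((z-C[2])/r[:,2:]))[:,:2]
def box(a,b,h,z0=0): return np.array([[x*a/2,y*b/2,z0+z] for x in(-1,1) for y in(-1,1) for z in(0,h)])
M=dict(navy_carton=box(.072,.106,.045,.003),cream_carton=box(.087,.121,.055,.003),white_carton=box(.138,.054,.015),
 driver=box(.012,.132,.013),tan_carton=box(.063,.081,.040),blue_battery=box(.014,.05,.014),
 stapler=np.r_[box(.034,.136,.008),box(.024,.13,.05)],measure=box(.037,.073,.056))
S=8
def fit(name,n,x0,dz=0,mask=None):
    if mask is None: mask=silhouettes(name,n)[0]["mask"]
    mm=mask.astype(np.float32); V=M[name]+[0,0,dz]
    ys,xs=np.where(mask); r0,r1,c0,c1=ys.min()-12,ys.max()+13,xs.min()-12,xs.max()+13
    r0=max(r0,0);c0=max(c0,0);sub=mm[r0:r1,c0:c1]; h,w=sub.shape; 
    def cost(q):
        c,s=np.cos(q[2]),np.sin(q[2]); X=V.copy(); X[:,0]=c*V[:,0]-s*V[:,1]+q[0]; X[:,1]=s*V[:,0]+c*V[:,1]+q[1]
        uv=(proj(X,n)-[c0,r0]+.5)*S
        im=np.zeros((h*S,w*S),np.uint8); cv2.fillConvexPoly(im,cv2.convexHull((uv-.5).round().astype(np.int32)),1)
        return np.abs(cv2.resize(im.astype(np.float32),(w,h),interpolation=cv2.INTER_AREA)-sub).sum()/sub.sum()
    best=None
    for y0 in ([x0[2]] if x0[2] is not None else np.arange(0,180,22.5)*np.pi/180):
        q0=np.array([x0[0],x0[1],y0])
        r=minimize(cost,q0,method="Nelder-Mead",options=dict(initial_simplex=[q0,q0+[.01,0,0],q0+[0,.01,0],q0+[0,0,.2]],xatol=1e-5,fatol=1e-5))
        if best is None or r.fun<best.fun: best=r
    return best.x,best.fun
E
python3 - <<'E'
from h import *
for n in("top","scene"):
    eyes.camera(n)
    for k in M:
        L=silhouettes(k,n)
        if not L: print(n,k,"none"); continue
        d=L[0]; x0=back(d["xy"],.02,n)[0]
        q,f=fit(k,n,[*x0,None],mask=d["mask"])
        print(n,k,"%.2f"%d["score"],np.round(d["xy"]),d["mask"].sum(),"xy %.1f %.1f yaw %.1f"%(q[0]*1e3,q[1]*1e3,(np.degrees(q[2])+90)%180-90),"c %.2f"%f, [round(e["score"],2) for e in L[1:]])
im=eyes.camera("top"); cv2.imwrite("pics/mat.png",cv2.resize(im[130:290,120:480],None,fx=2.2,fy=2.2,interpolation=cv2.INTER_CUBIC))
# crosses: white pixels within the dark mat
g=im.min(2).astype(float)
for r in (np.r_[145:200]): pass
sub=(g[142:200,258:350]-60).clip(0)
np.save("sub.npy",g)
E
```

```text
top navy_carton 0.64 [237. 174.] 1294 xy 597.3 211.1 yaw -84.3 c 0.06 []
top cream_carton 0.91 [374. 166.] 1741 xy 618.0 -140.6 yaw -82.9 c 0.06 []
top white_carton 0.91 [372. 233.] 1130 xy 443.7 -126.5 yaw 87.4 c 0.05 []
top driver 0.53 [264. 236.] 140 xy 442.8 165.3 yaw 1.8 c 0.72 []
top tan_carton 0.71 [185. 236.] 865 xy 443.7 343.5 yaw 12.6 c 0.12 []
top blue_battery none
top stapler 0.95 [164. 189.] 689 xy 569.0 404.2 yaw -14.3 c 0.13 [0.19]
top measure 0.78 [459. 177.] 417 xy 577.9 -372.3 yaw 21.3 c 0.36 []
scene navy_carton 0.63 [302. 168.] 613 xy 600.1 215.9 yaw -84.0 c 0.09 [0.2]
scene cream_carton 0.74 [371. 206.] 1370 xy 617.7 -139.1 yaw -76.6 c 0.07 []
scene white_carton 0.64 [319. 234.] 774 xy 444.1 -126.4 yaw 86.7 c 0.05 []
scene driver 0.58 [277. 198.] 105 xy 445.2 115.8 yaw -2.7 c 0.48 []
scene tan_carton 0.58 [246. 170.] 401 xy 445.4 346.7 yaw 10.8 c 0.10 [0.15]
scene blue_battery 0.64 [359. 266.] 99 xy 445.2 -304.4 yaw -28.6 c 0.39 [0.23]
scene stapler 0.67 [269. 157.] 208 xy 573.0 409.5 yaw -17.2 c 0.24 []
scene measure 0.72 [426. 258.] 726 xy 578.1 -378.5 yaw 32.4 c 0.30 []
```

View pics/mat.png

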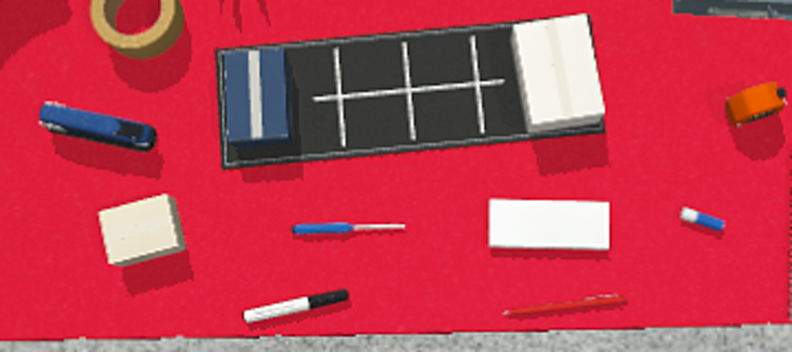

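```bash
cat >> h.py <<'E'
def matfit(im,q0=(.608,.035,np.radians(3.4)),n="top"):
    g=cv2.GaussianBlur(im.min(2).astype(np.float32),(0,0),.8)
    t=np.linspace(-1,1,81); L=[np.c_[0*t,t*.1,0*t+.003]]+[np.c_[t*.04,0*t+y,0*t+.003] for y in(-.083,0,.083)]
    V=np.concatenate(L)
    def cost(q):
        c,s=np.cos(q[2]),np.sin(q[2]); X=np.c_[c*V[:,0]-s*V[:,1]+q[0],s*V[:,0]+c*V[:,1]+q[1],V[:,2]]
        uv=proj(X,n).astype(np.float32); return -cv2.remap(g,uv[:,:1],uv[:,1:],cv2.INTER_CUBIC).mean()
    q0=np.array(q0); best=None
    for dx in(-.01,0,.01):
      for dy in (-.02,-.01,0,.01,.02):
        a=q0+[dx,dy,0]; r=minimize(cost,a,method="Nelder-Mead",options=dict(initial_simplex=[a,a+[.004,0,0],a+[0,.004,0],a+[0,0,.03]],xatol=1e-5,fatol=1e-4))
        if best is None or r.fun<best.fun: best=r
    return best.x,best.fun
def cmask(im,c,rad,k=.45):
    b,r=im[...,0].astype(float),im[...,2].astype(float); m=(b>k*r+8).astype(np.uint8)
    w=np.zeros_like(m); cv2.circle(w,tuple(int(round(v)) for v in c),rad,1,-1); m&=w
    N,lab,st,_=cv2.connectedComponentsWithStats(m,connectivity=8); i=1+np.argmax(st[1:,4]); return lab==i
E
python3 - <<'E'
from h import *
im={n:eyes.camera(n) for n in("top","scene")}
q,f=matfit(im["top"]); print("mat top",np.round(q[:2]*1e3,1),np.degrees(q[2]),f)
q2,f2=matfit(im["scene"],q,"scene"); print("mat scene",np.round(q2[:2]*1e3,1),np.degrees(q2[2]),f2)
W=dict(driver=(.443,.142,.007),tan_carton=(.444,.345,.02),blue_battery=(.446,-.305,.007),stapler=(.57,.405,.025),white_carton=(.444,-.126,.01))
R=dict(driver=.085,tan_carton=.075,blue_battery=.045,stapler=.1,white_carton=.09)
for k,w in W.items():
  for n in im:
    c,e=proj([w,[w[0],w[1]+R[k],w[2]]],n); m=cmask(im[n],c,int(np.hypot(*(e-c))))
    x,f=fit(k,n,[w[0],w[1],None],mask=m); print(k,n,m.sum(),np.round(x[:2]*1e3,1),"%.1f c %.2f"%((np.degrees(x[2])+90)%180-90,f))
    if k in("driver","blue_battery"):
        ys,xs=np.where(m); p=back(np.c_[xs,ys],.0065,n); d=p-p.mean(0); u=np.linalg.svd(d,full_matrices=False)[2][0]; t=d@u
        mid=p.mean(0)+u*(t.max()+t.min())/2; print("   mid",np.round(mid*1e3,1),"len",np.ptp(t),"yaw",(np.degrees(np.arctan2(-u[0],u[1]))+90)%180-90)
E
```

```text
mat top [608.7  35.3] 4.365616998120823 -171.76364135742188
mat scene [662.5 -45.7] 54.341752502335 -177.9940643310547
driver top 174 [444.6 163.5] -1.0 c 0.67
   mid [444.3 115.6] len 0.11302761041085961 yaw 0.5948407536219804
driver scene 84 [445.  130.8] -4.5 c 0.71
   mid [445.6 125.8] len 0.11248683756771549 yaw -0.5849584279732198
tan_carton top 961 [443.4 345.1] 13.7 c 0.04
tan_carton scene 315 [444.6 346.1] -26.0 c 0.15
blue_battery top 120 [ 445.2 -306.5] -20.1 c 0.15
   mid [ 445.2 -307.1] len 0.05356479758932911 yaw -18.967710068059517
blue_battery scene 134 [ 445.9 -304. ] -22.5 c 0.14
   mid [ 446.9 -302.9] len 0.06750616284137945 yaw -24.43071766789356
stapler top 677 [568.7 402.3] -14.2 c 0.15
stapler scene 210 [573.5 413.6] -18.0 c 0.21
white_carton top 1222 [ 443.  -125.7] 88.2 c 0.04
white_carton scene 832 [ 443.8 -123. ] 84.2 c 0.11
```

```bash
cat > plan.py <<'E'
import numpy as np
from station import monitor
def psi(): 
    w,x,y,z=monitor.state()["tcp_rot"]; return np.degrees(np.arctan2(1-2*(x*x+z*z),2*(x*y-w*z)))
def plan(goals,start=None):
    s=monitor.state(); p=np.array([*s["ee_pos"],psi()]) if start is None else np.array(start,float)
    print("at",np.round(p[:3]*1e3,1),round(p[3],2),"grip %.3f"%s["grip_width"],"t %.1f"%s["t"],"F",np.round(s["wrist_force"],1))
    for g in goals:
        g=np.array(g,float); g[3]=p[3]+((g[3]-p[3]+90)%180-90) if len(g)<5 else g[3]
        g=g[:4]
        d=g-p; N=max(np.linalg.norm(d[:3])/.05,abs(d[3])/8.5); k=max(1,int(np.ceil(N/5)))
        for i in range(k):
            e=d/k; a=np.radians(p[3]); t=[-np.sin(a)*e[0]+np.cos(a)*e[1],np.cos(a)*e[0]+np.sin(a)*e[1],-e[2]]
            print("  slide",np.round(t,4).tolist(),"drz %.1f"%-e[3],"rows %.1f"%(N/k)); p=p+e
        print(" ->",np.round(p,3).tolist())
E
python3 - <<'E'
from h import *; from plan import *
n="top"; im=eyes.camera(n); w=(.444,.112,.007)
c,e=proj([w,[w[0],w[1]+.09,w[2]]],n); m=cmask(im,c,int(np.hypot(*(e-c))),.4)
print(fit("driver",n,[w[0],w[1],None],mask=m))
ys,xs=np.where(m); p=back(np.c_[xs,ys],.0065,n); d=p-p.mean(0); u=np.linalg.svd(d,full_matrices=False)[2][0]; t=d@u
mid=p.mean(0)+u*(t.max()+t.min())/2; print("   mid",np.round(mid*1e3,1),"len",np.ptp(t),"yaw",(np.degrees(np.arctan2(-u[0],u[1]))+90)%180-90)
plan([(.4435,-.1255,.10,-2,1),(.4435,-.1255,.021,-2)])
E
```

```text
(array([0.44497699, 0.10691975, 0.03391083]), np.float64(0.5281417965888977))
   mid [444.3 107.8] len 0.12841319833021628 yaw 0.4123432637459814
at [258.8 513.5 257.7] 63.25 grip 1.003 t 1.2 F [-0.7 -0.1 -0.4]
  slide [-0.1509, -0.1625, 0.0526] drz 21.8 rows 4.6
  slide [-0.2003, -0.095, 0.0526] drz 21.8 rows 4.6
  slide [-0.2213, -0.014, 0.0526] drz 21.8 rows 4.6
 -> [0.444, -0.125, 0.1, -2.0]
  slide [-0.0, -0.0, 0.079] drz -0.0 rows 1.6
 -> [0.444, -0.126, 0.021, -2.0]
```

>>> play_rows(
  steps=[
    {"gripper":1,"slide":[-0.03,-0.0325,0.0105],"dr":[0,0,4.4]},
    {"gripper":1,"slide":[-0.06,-0.065,0.021],"dr":[0,0,8.7]},
    {"gripper":1,"slide":[-0.0905,-0.0975,0.0315],"dr":[0,0,13.1]},
    {"gripper":1,"slide":[-0.1205,-0.13,0.042],"dr":[0,0,17.4]},
    {"gripper":1,"slide":[-0.151,-0.1625,0.0525],"dr":[0,0,21.8]},
  ],
)

```text
t: 1.7
ee_pos: [0.3206, 0.299, 0.205]
tcp_rot: [0.0, 0.412, 0.911, 0.0]
wrist_force: [0.9, -0.2, 0.7]
grip_width: 1.003
```

>>> play_rows(
  steps=[
    {"gripper":1,"slide":[-0.04,-0.019,0.0105],"dr":[0,0,4.4]},
    {"gripper":1,"slide":[-0.08,-0.038,0.021],"dr":[0,0,8.7]},
    {"gripper":1,"slide":[-0.12,-0.057,0.0315],"dr":[0,0,13.1]},
    {"gripper":1,"slide":[-0.16,-0.076,0.042],"dr":[0,0,17.4]},
    {"gripper":1,"slide":[-0.2,-0.095,0.0525],"dr":[0,0,21.8]},
  ],
)

```text
t: 2.2
ee_pos: [0.3821, 0.0859, 0.1528]
tcp_rot: [0.001, 0.577, 0.817, 0.0]
wrist_force: [0.5, 0.7, -0.3]
grip_width: 0.998
```

```bash
python3 -c "
from plan import *
plan([(.4435,-.1255,.10,-2),(.4435,-.1255,.021,-2)])"
```

```text
at [382.1  85.9 152.8] 19.48 grip 0.998 t 2.2 F [ 0.5  0.7 -0.3]
  slide [-0.2198, -0.0126, 0.0528] drz 21.5 rows 4.5
 -> [0.444, -0.126, 0.1, -2.0]
  slide [0.0, 0.0, 0.079] drz -0.0 rows 1.6
 -> [0.444, -0.126, 0.021, -2.0]
```

>>> play_rows(
  steps=[
    {"gripper":1,"slide":[-0.044,-0.0025,0.0105],"dr":[0,0,4.3]},
    {"gripper":1,"slide":[-0.088,-0.005,0.021],"dr":[0,0,8.6]},
    {"gripper":1,"slide":[-0.132,-0.0075,0.0315],"dr":[0,0,12.9]},
    {"gripper":1,"slide":[-0.176,-0.01,0.042],"dr":[0,0,17.2]},
    {"gripper":1,"slide":[-0.22,-0.0125,0.053],"dr":[0,0,21.5]},
  ],
)

```text
t: 2.7
ee_pos: [0.4443, -0.1259, 0.0996]
tcp_rot: [0.0, 0.72, 0.694, 0.0]
wrist_force: [0.4, 1.2, 0.3]
grip_width: 0.998
```

>>> play_rows(
  steps=[
    {"gripper":1,"slide":[0,0,0.03],"dr":[0,0,0]},
    {"gripper":1,"slide":[0,0,0.06],"dr":[0,0,0]},
    {"gripper":1,"slide":[0,0,0.079],"dr":[0,0,0]},
    {"gripper":1,"slide":[0,0,0.079],"dr":[0,0,0]},
  ],
)

```text
t: 3.1
ee_pos: [0.4438, -0.124, 0.0203]
tcp_rot: [-0.001, 0.719, 0.695, -0.0]
wrist_force: [1.8, 0.5, 0.6]
grip_width: 0.999
```

>>> play_rows(
  steps=[
    {"gripper":0.5,"slide":[0,0,0],"dr":[0,0,0]},
    {"gripper":0.5,"slide":[0,0,0],"dr":[0,0,0]},
    {"gripper":0.5,"slide":[0,0,0],"dr":[0,0,0]},
    {"gripper":0.5,"slide":[0,0,0],"dr":[0,0,0]},
    {"gripper":0.5,"slide":[0,0,0],"dr":[0,0,0]},
  ],
  squeeze=15,
)

```text
t: 3.6
ee_pos: [0.4439, -0.1237, 0.0208]
tcp_rot: [0.0, 0.718, 0.696, -0.0]
wrist_force: [-0.2, -0.0, 0.8]
grip_width: 0.614
```

Run:
```python
from plan import *; from h import *
im=eyes.camera("top"); s=monitor.state(); x,y,_=s["ee_pos"]
c,e=proj([(x,y,.01),(x,y+.09,.01)],"top"); cv2.imwrite("pics/g1.png",cv2.resize(im[180:290,300:450],None,fx=4,fy=4))
plan([(x,y,.09,psi()),(.6087,.0353,.09,94.4,1),(.6087,.0353,.0245,94.4)])
```

```text
at [ 443.9 -123.7   20.8] -1.84 grip 0.612 t 3.6 F [0.  0.  1.9]
  slide [0.0, 0.0, -0.0692] drz -0.0 rows 1.4
 -> [0.444, -0.124, 0.09, -1.841]
  slide [0.0547, 0.0532, -0.0] drz -32.1 rows 3.8
  slide [0.0181, 0.0741, -0.0] drz -32.1 rows 3.8
  slide [-0.024, 0.0725, -0.0] drz -32.1 rows 3.8
 -> [0.609, 0.035, 0.09, 94.4]
  slide [0.0, -0.0, 0.0655] drz -0.0 rows 1.3
 -> [0.609, 0.035, 0.024, 94.4]
```

View pics/g1.png

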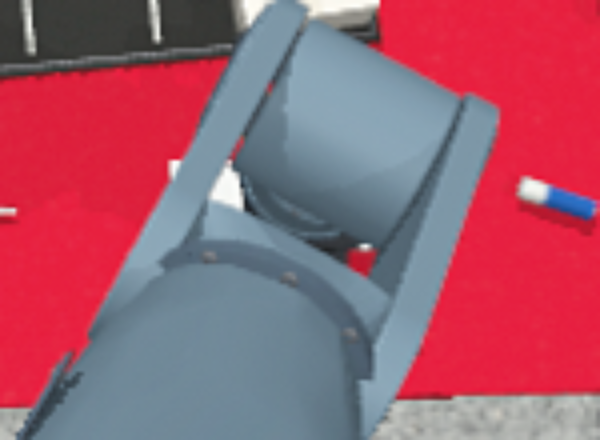

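>>> play_rows(
  steps=[
    {"gripper":0.5,"slide":[0,0,-0.035],"dr":[0,0,0]},
    {"gripper":0.5,"slide":[0,0,-0.069],"dr":[0,0,0]},
  ],
)

```text
t: 3.85
ee_pos: [0.4428, -0.1231, 0.0895]
tcp_rot: [-0.002, 0.718, 0.696, -0.0]
wrist_force: [1.4, -0.9, -0.3]
grip_width: 0.612
```

>>> play_rows(
  steps=[
    {"gripper":0.5,"slide":[0.0137,0.0133,0],"dr":[0,0,-8]},
    {"gripper":0.5,"slide":[0.027,0.0266,0],"dr":[0,0,-16]},
    {"gripper":0.5,"slide":[0.041,0.04,0],"dr":[0,0,-24]},
    {"gripper":0.5,"slide":[0.0545,0.053,0],"dr":[0,0,-32]},
  ],
)

```text
t: 4.25
ee_pos: [0.499, -0.0704, 0.0898]
tcp_rot: [0.0, 0.496, 0.868, 0.0]
wrist_force: [-0.0, 0.1, -0.2]
grip_width: 0.613
```

>>> play_rows(
  steps=[
    {"gripper":0.5,"slide":[0.0045,0.0185,0],"dr":[0,0,-8]},
    {"gripper":0.5,"slide":[0.009,0.037,0],"dr":[0,0,-16]},
    {"gripper":0.5,"slide":[0.0135,0.0555,0],"dr":[0,0,-24]},
    {"gripper":0.5,"slide":[0.018,0.074,0],"dr":[0,0,-32]},
  ],
)

```text
t: 4.65
ee_pos: [0.5539, -0.0175, 0.0895]
tcp_rot: [-0.0, 0.238, 0.971, -0.0]
wrist_force: [-0.4, 0.1, -0.8]
grip_width: 0.608
```

>>> play_rows(
  steps=[
    {"gripper":0.5,"slide":[-0.006,0.018,0],"dr":[0,0,-8]},
    {"gripper":0.5,"slide":[-0.012,0.036,0],"dr":[0,0,-16]},
    {"gripper":0.5,"slide":[-0.018,0.054,0],"dr":[0,0,-24]},
    {"gripper":0.5,"slide":[-0.024,0.0725,0],"dr":[0,0,-32]},
    {"gripper":0.5,"slide":[-0.024,0.0725,0],"dr":[0,0,-32]},
  ],
)

```text
t: 5.15
ee_pos: [0.6097, 0.036, 0.0897]
tcp_rot: [0.0, -0.038, 0.999, 0.0]
wrist_force: [-0.2, -0.7, -1.2]
grip_width: 0.61
```

```bash
python3 -c "
from plan import *
plan([(.608,.0353,.0245,94.4)])
plan([(.608,.0353,.0245,94.4)])"
```

```text
at [609.7  36.   89.7] 94.35 grip 0.610 t 5.2 F [-0.2 -0.7 -1.2]
  slide [0.0018, -0.0005, 0.0652] drz -0.1 rows 1.3
 -> [0.608, 0.035, 0.025, 94.4]
at [609.7  36.   89.7] 94.35 grip 0.610 t 5.2 F [-0.2 -0.7 -1.2]
  slide [0.0018, -0.0005, 0.0652] drz -0.1 rows 1.3
 -> [0.608, 0.035, 0.025, 94.4]
```

>>> play_rows(
  steps=[
    {"gripper":0.5,"slide":[0.0015,-0.0005,0.03],"dr":[0,0,0]},
    {"gripper":0.5,"slide":[0.0015,-0.0005,0.05],"dr":[0,0,0]},
    {"gripper":0.5,"slide":[0.0015,-0.0005,0.06],"dr":[0,0,0]},
    {"gripper":0.5,"slide":[0.0015,-0.0005,0.065],"dr":[0,0,0]},
    {"gripper":0.5,"slide":[0.0015,-0.0005,0.065],"dr":[0,0,0]},
  ],
)

```text
t: 5.65
ee_pos: [0.607, 0.0337, 0.0247]
tcp_rot: [-0.0, -0.035, 0.999, 0.0]
wrist_force: [-0.5, 0.2, -0.6]
grip_width: 0.613
```

>>> play_rows(
  steps=[
    {"gripper":0.75,"slide":[0,0,0],"dr":[0,0,0]},
    {"gripper":0.75,"slide":[0,0,0],"dr":[0,0,0]},
    {"gripper":0.75,"slide":[0,0,-0.03],"dr":[0,0,0]},
    {"gripper":0.75,"slide":[0,0,-0.075],"dr":[0,0,0]},
  ],
)

```text
t: 6.05
ee_pos: [0.6051, 0.0342, 0.0982]
tcp_rot: [-0.003, -0.036, 0.999, 0.0]
wrist_force: [1.2, -0.3, 0.5]
grip_width: 0.75
```

```bash
python3 -c "
from plan import *
plan([(.4443,.1078,.1,0,1),(.4443,.1078,.0205,0)])"
```

```text
at [605.1  34.2  98.2] 94.13 grip 0.750 t 6.0 F [ 1.2 -0.3  0.5]
  slide [0.0517, 0.0283, -0.0006] drz 31.4 rows 3.7
  slide [0.0589, -0.0027, -0.0006] drz 31.4 rows 3.7
  slide [0.0489, -0.033, -0.0006] drz 31.4 rows 3.7
 -> [0.444, 0.108, 0.1, -0.0]
  slide [-0.0, -0.0, 0.0795] drz -0.0 rows 1.6
 -> [0.444, 0.108, 0.021, -0.0]
```

>>> play_rows(
  steps=[
    {"gripper":0.5,"slide":[0.013,0.007,0],"dr":[0,0,8]},
    {"gripper":0.5,"slide":[0.026,0.014,0],"dr":[0,0,16]},
    {"gripper":0.5,"slide":[0.039,0.021,0],"dr":[0,0,24]},
    {"gripper":0.5,"slide":[0.0515,0.0285,0],"dr":[0,0,31.4]},
  ],
)

```text
t: 6.45
ee_pos: [0.5537, 0.0589, 0.1007]
tcp_rot: [0.001, 0.238, 0.971, 0.0]
wrist_force: [-0.7, 0.4, 0.6]
grip_width: 0.498
```

>>> play_rows(
  steps=[
    {"gripper":0.5,"slide":[0.015,-0.001,0],"dr":[0,0,8]},
    {"gripper":0.5,"slide":[0.03,-0.0015,0],"dr":[0,0,16]},
    {"gripper":0.5,"slide":[0.045,-0.002,0],"dr":[0,0,24]},
    {"gripper":0.5,"slide":[0.059,-0.0025,0],"dr":[0,0,31.4]},
  ],
)

```text
t: 6.85
ee_pos: [0.5, 0.0838, 0.1005]
tcp_rot: [0.001, 0.492, 0.87, 0.0]
wrist_force: [-0.1, 0.1, -0.5]
grip_width: 0.5
```

>>> play_rows(
  steps=[
    {"gripper":0.5,"slide":[0.012,-0.008,0],"dr":[0,0,8]},
    {"gripper":0.5,"slide":[0.024,-0.016,0],"dr":[0,0,16]},
    {"gripper":0.5,"slide":[0.036,-0.024,0],"dr":[0,0,24]},
    {"gripper":0.5,"slide":[0.049,-0.033,-0.001],"dr":[0,0,31.4]},
    {"gripper":0.5,"slide":[0.049,-0.033,-0.001],"dr":[0,0,31.4]},
  ],
)

```text
t: 7.35
ee_pos: [0.4454, 0.1088, 0.1011]
tcp_rot: [0.0, 0.707, 0.707, 0.0]
wrist_force: [-0.2, 0.5, -0.4]
grip_width: 0.5
```

```bash
cat > chk.py <<'E'
from h import *; from plan import *
A=np.radians(4.37); O=np.array([.6087,.0353])
def rep(k,dz,w,R,n="top",im=None,mask=None):
    c,e=proj([w,[w[0],w[1]+R,w[2]]],n); m=cmask(im,c,int(np.hypot(*(e-c))),.4) if mask is None else mask
    x,f=fit(k,n,[w[0],w[1],None],dz=dz,mask=m); d=x[:2]-O; ca,sa=np.cos(A),np.sin(A)
    print(k,"mat frame mm",np.round([1e3*(ca*d[0]+sa*d[1]),1e3*(-sa*d[0]+ca*d[1])],1),"yaw-mat %.1f"%((np.degrees(x[2]-A)+90)%180-90),"cost %.2f"%f)
E
python3 - <<'E'
from chk import *
im=eyes.camera("top"); cv2.imwrite("pics/c2.png",cv2.resize(im[120:290,200:420],None,fx=3,fy=3,interpolation=cv2.INTER_CUBIC))
L=silhouettes("white_carton","top"); rep("white_carton",.003,(.609,.035,.01),.09,mask=L[0]["mask"]); print(L[0]["mask"].sum(),L[0]["xy"])
m=(im.min(2)>150); w=np.zeros(m.shape,np.uint8); c=proj([(.609,.035,.02)],"top")[0]; cv2.circle(w,tuple(int(v) for v in c.round()),38,1,-1)
m=cv2.morphologyEx((m&(w>0)).astype(np.uint8),cv2.MORPH_OPEN,np.ones((5,5)))>0
print(m.sum()); rep("white_carton",.003,(.609,.035,.01),.09,mask=m)
plan([(.4443,.1078,.0205,0)])
E
```

```text
white_carton mat frame mm [-0.3 -4. ] yaw-mat -0.5 cost 0.10
1205 [307.9, 169.9]
1096
white_carton mat frame mm [ 0.  -2.5] yaw-mat -0.9 cost 0.04
at [447.3 108.2 101.5] 0.18 grip 0.500 t 7.5 F [-0.2 -0.8  0.1]
  slide [-0.0003, -0.003, 0.081] drz 0.2 rows 1.6
 -> [0.444, 0.108, 0.021, 0.0]
```

View pics/c2.png

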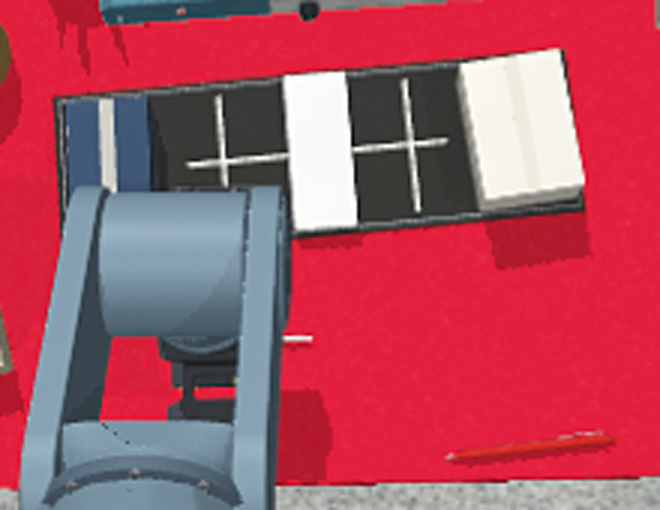

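```bash
cat > dr.py <<'E'
# dead-reckoned commanded pose from the log of call totals
import numpy as np, json, sys
from plan import plan
def cmd(verbose=False):
    p=np.array([.259,.514,.258,63.25])
    for l in open("log.txt"):
        if not l.strip(): continue
        t=[float(v) for v in l.split(",")]; a=np.radians(p[3])
        p=p+[-np.sin(a)*t[0]+np.cos(a)*t[1],np.cos(a)*t[0]+np.sin(a)*t[1],-t[2],-t[3]]
        if verbose: print(np.round(p,4))
    return p
E
cat > log.txt <<'E'
-.151,-.1625,.0525,21.8
-.2,-.095,.0525,21.8
-.22,-.0125,.053,21.5
0,0,.079,0
0,0,-.069,0
.0545,.053,0,-32
.018,.074,0,-32
-.024,.0725,0,-32
.0015,-.0005,.065,0
0,0,-.075,0
.0515,.0285,0,31.4
.059,-.0025,0,31.4
.049,-.033,-.001,31.4
E
python3 -c "
from dr import *
p=cmd(True); plan([(.4443,.1078,.0205,0.4)],p)"
```

```text
[ 0.3207  0.3009  0.2055 41.45  ]
[ 0.3819  0.0881  0.153  19.65  ]
[ 0.4441 -0.1233  0.1    -1.85  ]
[ 0.4441 -0.1233  0.021  -1.85  ]
[ 0.4441 -0.1233  0.09   -1.85  ]
[ 0.4988 -0.0705  0.09   30.15  ]
[ 5.538e-01 -1.780e-02  9.000e-02  6.215e+01]
[6.089e-01 3.510e-02 9.000e-02 9.415e+01]
[6.074e-01 3.450e-02 2.500e-02 9.415e+01]
[6.074e-01 3.450e-02 1.000e-01 9.415e+01]
[5.540e-01 5.920e-02 1.000e-01 6.275e+01]
[ 0.5004  0.084   0.1    31.35  ]
[ 0.4467  0.1087  0.101  -0.05  ]
at [446.7 108.7 101. ] -0.05 grip 0.500 t 7.5 F [-0.2 -0.8  0.1]
  slide [-0.0009, -0.0024, 0.0805] drz -0.4 rows 1.6
 -> [0.444, 0.108, 0.021, 0.4]
```

>>> play_rows(
  steps=[
    {"gripper":0.5,"slide":[0.0005,-0.0025,0.03],"dr":[0,0,0]},
    {"gripper":0.5,"slide":[0.0005,-0.0025,0.06],"dr":[0,0,0]},
    {"gripper":0.5,"slide":[0.0005,-0.0025,0.0805],"dr":[0,0,0]},
    {"gripper":0.5,"slide":[0.0005,-0.0025,0.0805],"dr":[0,0,0]},
  ],
)

```text
t: 7.85
ee_pos: [0.4457, 0.1082, 0.0203]
tcp_rot: [0.0, 0.706, 0.708, 0.0]
wrist_force: [-0.8, 0.0, 0.0]
grip_width: 0.498
```

>>> play_rows(
  steps=[
    {"gripper":0,"slide":[0,0,0],"dr":[0,0,0]},
    {"gripper":0,"slide":[0,0,0],"dr":[0,0,0]},
    {"gripper":0,"slide":[0,0,0],"dr":[0,0,0]},
    {"gripper":0,"slide":[0,0,0],"dr":[0,0,0]},
    {"gripper":0,"slide":[0,0,0],"dr":[0,0,0]},
  ],
  squeeze=12,
)

```text
t: 8.35
ee_pos: [0.4441, 0.1086, 0.0203]
tcp_rot: [0.0, 0.707, 0.707, 0.0]
wrist_force: [-0.5, 0.0, -0.3]
grip_width: 0.135
```

>>> play_rows(
  steps=[
    {"gripper":0,"slide":[0,0,-0.04],"dr":[0,0,0]},
    {"gripper":0,"slide":[0,0,-0.08],"dr":[0,0,0]},
    {"gripper":0,"slide":[0,0,-0.08],"dr":[0,0,0]},
  ],
)

```text
t: 8.65
ee_pos: [0.4477, 0.1088, 0.1049]
tcp_rot: [0.003, 0.707, 0.707, 0.003]
wrist_force: [0.7, -0.2, 0.4]
grip_width: 0.137
```

```bash
cat >>log.txt <<'E'
.0005,-.0025,.0805,0
0,0,-.08,0
E
python3 -c "
from dr import *
p=cmd(); print(p); plan([(.6087,.0345,.1,94.37,1),(.6087,.0345,.039,94.37)],p)"
```

```text
[ 0.44420473  0.10918764  0.1005     -0.05      ]
at [444.2 109.2 100.5] -0.05 grip 0.137 t 8.7 F [ 0.7 -0.2  0.4]
  slide [-0.0248, 0.0549, 0.0002] drz -31.5 rows 3.7
  slide [-0.0498, 0.0338, 0.0002] drz -31.5 rows 3.7
  slide [-0.0602, 0.0028, 0.0002] drz -31.5 rows 3.7
 -> [0.609, 0.035, 0.1, 94.37]
  slide [0.0, -0.0, 0.061] drz -0.0 rows 1.2
 -> [0.609, 0.034, 0.039, 94.37]
```

>>> play_rows(
  steps=[
    {"gripper":0,"slide":[-0.006,0.0137,0],"dr":[0,0,-8]},
    {"gripper":0,"slide":[-0.0124,0.0274,0],"dr":[0,0,-16]},
    {"gripper":0,"slide":[-0.0186,0.041,0],"dr":[0,0,-24]},
    {"gripper":0,"slide":[-0.025,0.055,0],"dr":[0,0,-31.5]},
  ],
)

```text
t: 9.05
ee_pos: [0.4989, 0.0835, 0.0993]
tcp_rot: [-0.0, 0.486, 0.874, -0.0]
wrist_force: [-0.1, 0.8, -0.2]
grip_width: 0.135
```

>>> play_rows(
  steps=[
    {"gripper":0,"slide":[-0.0125,0.0085,0],"dr":[0,0,-8]},
    {"gripper":0,"slide":[-0.025,0.017,0],"dr":[0,0,-16]},
    {"gripper":0,"slide":[-0.0375,0.0255,0],"dr":[0,0,-24]},
    {"gripper":0,"slide":[-0.05,0.034,0],"dr":[0,0,-31.5]},
  ],
)

```text
t: 9.45
ee_pos: [0.554, 0.0585, 0.0991]
tcp_rot: [-0.001, 0.231, 0.973, -0.0]
wrist_force: [-0.1, -0.2, -0.5]
grip_width: 0.134
```

>>> play_rows(
  steps=[
    {"gripper":0,"slide":[-0.015,0.0007,0],"dr":[0,0,-8]},
    {"gripper":0,"slide":[-0.03,0.0014,0],"dr":[0,0,-16]},
    {"gripper":0,"slide":[-0.045,0.002,0],"dr":[0,0,-24]},
    {"gripper":0,"slide":[-0.06,0.003,0],"dr":[0,0,-31.5]},
    {"gripper":0,"slide":[-0.06,0.003,0],"dr":[0,0,-31.5]},
  ],
)

```text
t: 9.95
ee_pos: [0.6098, 0.0333, 0.0994]
tcp_rot: [0.0, -0.039, 0.999, -0.0]
wrist_force: [-0.9, 0.4, -0.2]
grip_width: 0.132
```

```bash
cat >>log.txt <<'E'
-.025,.055,0,-31.5
-.05,.034,0,-31.5
-.06,.003,0,-31.5
E
python3 -c "
from dr import *
p=cmd(); plan([(.6087,.0345,.0392,94.2)],p);plan([])"
```

```text
at [609.1  34.6 100.5] 94.45 grip 0.132 t 9.9 F [-0.9  0.4 -0.2]
  slide [0.0004, -0.0001, 0.0613] drz 0.3 rows 1.2
 -> [0.609, 0.034, 0.039, 94.2]
at [609.8  33.3  99.4] 94.48 grip 0.132 t 9.9 F [-0.9  0.4 -0.2]
```

>>> play_rows(
  steps=[
    {"gripper":0,"slide":[0.0005,0,0.03],"dr":[0,0,0.2]},
    {"gripper":0,"slide":[0.0005,0,0.05],"dr":[0,0,0.2]},
    {"gripper":0,"slide":[0.0005,0,0.058],"dr":[0,0,0.2]},
    {"gripper":0,"slide":[0.0005,0,0.0615],"dr":[0,0,0.2]},
    {"gripper":0,"slide":[0.0005,0,0.0615],"dr":[0,0,0.2]},
  ],
)

```text
t: 10.45
ee_pos: [0.6079, 0.0344, 0.0388]
tcp_rot: [-0.0, -0.036, 0.999, 0.0]
wrist_force: [-0.4, -0.2, -0.0]
grip_width: 0.133
```

>>> play_rows(
  steps=[
    {"gripper":0.35,"slide":[0,0,0],"dr":[0,0,0]},
    {"gripper":0.35,"slide":[0,0,0],"dr":[0,0,0]},
    {"gripper":0.35,"slide":[0,0,0],"dr":[0,0,0]},
    {"gripper":0.35,"slide":[0,0,-0.03],"dr":[0,0,0]},
    {"gripper":0.35,"slide":[0,0,-0.08],"dr":[0,0,0]},
  ],
)

```text
t: 10.95
ee_pos: [0.6055, 0.0344, 0.1159]
tcp_rot: [-0.004, -0.037, 0.999, 0.001]
wrist_force: [1.3, 0.2, -0.3]
grip_width: 0.346
```

```bash
cat >>log.txt <<'E'
.0005,0,.0615,.2
0,0,-.08,0
E
python3 -c "
from dr import *
p=cmd(); plan([(.445,-.305,.12,-19.5,1),(.445,-.305,.0205,-19.5)],p);plan([])"
```

```text
at [608.6  34.6 119. ] 94.25 grip 0.346 t 10.9 F [ 1.3  0.2 -0.3]
  slide [0.0628, -0.1088, -0.0003] drz 37.9 rows 4.5
  slide [-0.0174, -0.1244, -0.0003] drz 37.9 rows 4.5
  slide [-0.0902, -0.0875, -0.0003] drz 37.9 rows 4.5
 -> [0.445, -0.305, 0.12, -19.5]
  slide [0.0, 0.0, 0.0995] drz -0.0 rows 2.0
 -> [0.445, -0.305, 0.021, -19.5]
at [605.5  34.4 115.9] 94.23 grip 0.346 t 10.9 F [ 1.3  0.2 -0.3]
```

>>> play_rows(
  steps=[
    {"gripper":0.4,"slide":[0.0126,-0.0218,0],"dr":[0,0,7.6]},
    {"gripper":0.4,"slide":[0.0252,-0.0436,0],"dr":[0,0,15.2]},
    {"gripper":0.4,"slide":[0.0378,-0.0654,0],"dr":[0,0,22.8]},
    {"gripper":0.4,"slide":[0.05,-0.087,0],"dr":[0,0,30.4]},
    {"gripper":0.4,"slide":[0.063,-0.109,0],"dr":[0,0,38]},
  ],
)

```text
t: 11.45
ee_pos: [0.5533, -0.0801, 0.1191]
tcp_rot: [0.0, 0.293, 0.956, -0.0]
wrist_force: [1.3, -0.0, 0.4]
grip_width: 0.398
```

>>> play_rows(
  steps=[
    {"gripper":0.4,"slide":[-0.0035,-0.025,0],"dr":[0,0,7.6]},
    {"gripper":0.4,"slide":[-0.007,-0.05,0],"dr":[0,0,15.2]},
    {"gripper":0.4,"slide":[-0.0105,-0.075,0],"dr":[0,0,22.8]},
    {"gripper":0.4,"slide":[-0.014,-0.1,0],"dr":[0,0,30.4]},
    {"gripper":0.4,"slide":[-0.0175,-0.1245,0],"dr":[0,0,38]},
  ],
)

```text
t: 11.95
ee_pos: [0.4986, -0.1935, 0.119]
tcp_rot: [0.0, 0.588, 0.809, 0.0]
wrist_force: [-0.7, -0.2, -0.1]
grip_width: 0.4
```

>>> play_rows(
  steps=[
    {"gripper":0.4,"slide":[-0.018,-0.0175,0],"dr":[0,0,7.6]},
    {"gripper":0.4,"slide":[-0.036,-0.035,0],"dr":[0,0,15.2]},
    {"gripper":0.4,"slide":[-0.054,-0.0525,0],"dr":[0,0,22.8]},
    {"gripper":0.4,"slide":[-0.072,-0.07,0],"dr":[0,0,30.4]},
    {"gripper":0.4,"slide":[-0.09,-0.0875,0],"dr":[0,0,37.8]},
  ],
)

```text
t: 12.45
ee_pos: [0.4437, -0.3064, 0.119]
tcp_rot: [0.0, 0.819, 0.574, 0.0]
wrist_force: [-0.5, -0.3, -0.2]
grip_width: 0.403
```

```bash
cat >>log.txt <<'E'
.063,-.109,0,38
-.0175,-.1245,0,38
-.09,-.0875,0,37.8
E
cat >> chk.py <<'E'
def white(im,n="top"):
    m=(im.min(2)>150); 
    c=proj([(.609,.035,.02)],"top")[0]; w=np.zeros(m.shape,np.uint8); cv2.circle(w,tuple(int(v) for v in c.round()),36,1,-1)
    m=cv2.morphologyEx((m&(w>0)).astype(np.uint8),cv2.MORPH_OPEN,np.ones((4,4))); m=cv2.morphologyEx(m,cv2.MORPH_CLOSE,np.ones((13,13)))>0
    rep("white_carton",.003,(.609,.035,.01),.09,mask=m)
E
python3 - <<'E'
from chk import *; from dr import *
im=eyes.camera("top"); cv2.imwrite("pics/c3.png",cv2.resize(im[130:270,200:460],None,fx=3,fy=3,interpolation=cv2.INTER_CUBIC))
white(im)
p=cmd(); plan([(.445,-.305,.0205,-19.5)],p)
E
```

```text
white_carton mat frame mm [-3.  -4.8] yaw-mat -0.7 cost 0.04
at [ 444.3 -304.9  119. ] -19.55 grip 0.396 t 12.5 F [-0.2 -2.4  0.5]
  slide [0.0002, 0.0007, 0.0985] drz -0.0 rows 2.0
 -> [0.445, -0.305, 0.021, -19.5]
```

View pics/c3.png

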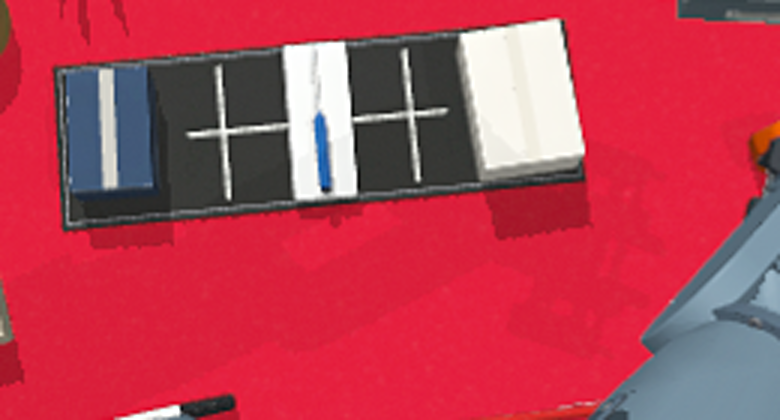

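>>> play_rows(
  steps=[
    {"gripper":0.4,"slide":[0,0.0005,0.035],"dr":[0,0,0]},
    {"gripper":0.4,"slide":[0,0.0005,0.07],"dr":[0,0,0]},
    {"gripper":0.4,"slide":[0,0.0005,0.0985],"dr":[0,0,0]},
    {"gripper":0.4,"slide":[0,0.0005,0.0985],"dr":[0,0,0]},
  ],
)

```text
t: 12.9
ee_pos: [0.4456, -0.3066, 0.0205]
tcp_rot: [0.001, 0.817, 0.577, 0.0]
wrist_force: [-1.4, 0.6, 0.5]
grip_width: 0.4
```

>>> play_rows(
  steps=[
    {"gripper":0,"slide":[0,0,0],"dr":[0,0,0]},
    {"gripper":0,"slide":[0,0,0],"dr":[0,0,0]},
    {"gripper":0,"slide":[0,0,0],"dr":[0,0,0]},
    {"gripper":0,"slide":[0,0,0],"dr":[0,0,0]},
    {"gripper":0,"slide":[0,0,0],"dr":[0,0,0]},
  ],
  squeeze=12,
)

```text
t: 13.4
ee_pos: [0.4446, -0.3054, 0.0203]
tcp_rot: [-0.0, 0.817, 0.577, 0.0]
wrist_force: [0.4, 1.2, 0.5]
grip_width: 0.157
```

>>> play_rows(
  steps=[
    {"gripper":0,"slide":[0,0,-0.04],"dr":[0,0,0]},
    {"gripper":0,"slide":[0,0,-0.09],"dr":[0,0,0]},
    {"gripper":0,"slide":[0,0,-0.0985],"dr":[0,0,0]},
  ],
)

```text
t: 13.7
ee_pos: [0.4471, -0.3081, 0.1243]
tcp_rot: [0.005, 0.817, 0.577, 0.001]
wrist_force: [0.4, 0.0, -0.7]
grip_width: 0.163
```

```bash
cat >>log.txt <<'E'
0,.0005,.0985,0
0,0,-.0985,0
E
cat >> chk.py <<'E'
def white(im,n="top"):
    b,r=im[...,0].astype(int),im[...,2].astype(int); m=(im.min(2)>150)|((b>90)&(b-r>40))|(im.min(2)>110)
    c=proj([(.609,.035,.02)],"top")[0]; w=np.zeros(m.shape,np.uint8); cv2.circle(w,tuple(int(v) for v in c.round()),36,1,-1)
    m=cv2.morphologyEx((m&(w>0)).astype(np.uint8),cv2.MORPH_CLOSE,np.ones((3,3))); m=cv2.morphologyEx(m,cv2.MORPH_OPEN,np.ones((7,7)))>0
    rep("white_carton",.003,(.609,.035,.01),.09,mask=m); return m
E
python3 - <<'E'
from chk import *; from dr import *
O2=O+np.array([-np.sin(A),np.cos(A)])*.083
im=eyes.camera("top"); m=white(im); im2=im.copy(); im2[m]=(0,255,0); cv2.imwrite("pics/m3.png",cv2.resize(im2[130:220,260:360],None,fx=4,fy=4))
q,f=matfit(im); print(q,f)
p=cmd(); g=O2+[0,.0017]; print(g); plan([(*g,.119,94.37,1),(*g,.0245,94.37)],p)
E
```

```text
white_carton mat frame mm [-0.2 -2.3] yaw-mat -0.8 cost 0.05
[0.60896722 0.03591596 0.07333882] -163.5981903076172
[0.60237565 0.1197587 ]
at [ 444.8 -305.1  119. ] -19.55 grip 0.164 t 13.8 F [0.6 0.2 0.9]
  slide [0.151, 0.0021, 0.0] drz -38.0 rows 4.5
  slide [0.1178, 0.0946, 0.0] drz -38.0 rows 4.5
  slide [0.0346, 0.147, 0.0] drz -38.0 rows 4.5
 -> [0.602, 0.12, 0.119, 94.37]
  slide [-0.0, 0.0, 0.0945] drz -0.0 rows 1.9
 -> [0.602, 0.12, 0.024, 94.37]
```

View pics/m3.png

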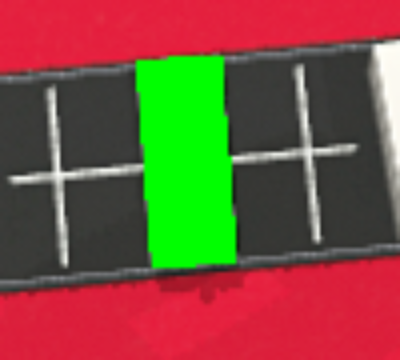

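>>> play_rows(
  steps=[
    {"gripper":0,"slide":[0.03,0.0005,0],"dr":[0,0,-7.6]},
    {"gripper":0,"slide":[0.06,0.001,0],"dr":[0,0,-15.2]},
    {"gripper":0,"slide":[0.09,0.0015,0],"dr":[0,0,-22.8]},
    {"gripper":0,"slide":[0.12,0.002,0],"dr":[0,0,-30.4]},
    {"gripper":0,"slide":[0.151,0.002,0],"dr":[0,0,-38]},
  ],
)

```text
t: 14.25
ee_pos: [0.4964, -0.1624, 0.1172]
tcp_rot: [-0.001, 0.582, 0.813, -0.0]
wrist_force: [1.2, 0.7, -0.6]
grip_width: 0.162
```

>>> play_rows(
  steps=[
    {"gripper":0,"slide":[0.0235,0.019,0],"dr":[0,0,-7.6]},
    {"gripper":0,"slide":[0.047,0.038,0],"dr":[0,0,-15.2]},
    {"gripper":0,"slide":[0.0705,0.057,0],"dr":[0,0,-22.8]},
    {"gripper":0,"slide":[0.094,0.076,0],"dr":[0,0,-30.4]},
    {"gripper":0,"slide":[0.118,0.0945,0],"dr":[0,0,-38]},
  ],
)

```text
t: 14.75
ee_pos: [0.5486, -0.0207, 0.1171]
tcp_rot: [-0.001, 0.286, 0.958, -0.0]
wrist_force: [-0.0, -0.2, 0.0]
grip_width: 0.161
```

>>> play_rows(
  steps=[
    {"gripper":0,"slide":[0.007,0.0295,0],"dr":[0,0,-7.6]},
    {"gripper":0,"slide":[0.014,0.059,0],"dr":[0,0,-15.2]},
    {"gripper":0,"slide":[0.021,0.0885,0],"dr":[0,0,-22.8]},
    {"gripper":0,"slide":[0.028,0.118,0],"dr":[0,0,-30.4]},
    {"gripper":0,"slide":[0.0345,0.147,0],"dr":[0,0,-38.3]},
  ],
)

```text
t: 15.25
ee_pos: [0.601, 0.1207, 0.1168]
tcp_rot: [-0.001, -0.044, 0.999, 0.0]
wrist_force: [0.0, 0.0, 0.4]
grip_width: 0.162
```

```bash
cat >>log.txt <<'E'
.151,.002,0,-38
.118,.0945,0,-38
.0345,.147,0,-38.3
E
python3 - <<'E'
from dr import *
p=cmd();  plan([(.6024,.1198,.0242,94.7)],p); plan([])
E
```

```text
at [602. 120. 119.] 94.75 grip 0.162 t 15.2 F [0.  0.  0.4]
  slide [-0.0004, -0.0002, 0.0948] drz 0.1 rows 1.9
 -> [0.602, 0.12, 0.024, 94.7]
at [601.  120.7 116.8] 95.08 grip 0.162 t 15.2 F [0.  0.  0.4]
```

>>> play_rows(
  steps=[
    {"gripper":0,"slide":[-0.0005,0,0.04],"dr":[0,0,0]},
    {"gripper":0,"slide":[-0.0005,0,0.075],"dr":[0,0,0]},
    {"gripper":0,"slide":[-0.0005,0,0.09],"dr":[0,0,0]},
    {"gripper":0,"slide":[-0.0005,0,0.095],"dr":[0,0,0]},
    {"gripper":0,"slide":[-0.0005,0,0.095],"dr":[0,0,0]},
  ],
)

```text
t: 15.75
ee_pos: [0.6012, 0.1195, 0.0232]
tcp_rot: [-0.001, -0.041, 0.999, 0.0]
wrist_force: [-0.1, 0.3, -0.5]
grip_width: 0.165
```

>>> play_rows(
  steps=[
    {"gripper":0.4,"slide":[0,0,0],"dr":[0,0,0]},
    {"gripper":0.4,"slide":[0,0,0],"dr":[0,0,0]},
    {"gripper":0.4,"slide":[0,0,0],"dr":[0,0,0]},
    {"gripper":0.4,"slide":[0,0,-0.03],"dr":[0,0,0]},
    {"gripper":0.4,"slide":[0,0,-0.075],"dr":[0,0,0]},
  ],
)

```text
t: 16.25
ee_pos: [0.5998, 0.1193, 0.0965]
tcp_rot: [-0.003, -0.041, 0.999, 0.0]
wrist_force: [0.4, 0.5, 0.3]
grip_width: 0.399
```

```bash
cat >>log.txt <<'E'
-.0005,0,.095,0
0,0,-.075,0
E
python3 - <<'E'
from dr import *
p=cmd();  plan([(.6074,.0343,.099,94.75),(.6074,.0343,.0245,94.75)],p); plan([])
E
```

```text
at [602.5 120.   99. ] 94.75 grip 0.399 t 16.2 F [0.4 0.5 0.3]
  slide [0.0022, -0.0858, 0.0] drz 0.0 rows 1.7
 -> [0.607, 0.034, 0.099, 94.75]
  slide [-0.0, 0.0, 0.0745] drz -0.0 rows 1.5
 -> [0.607, 0.034, 0.024, 94.75]
at [599.8 119.3  96.5] 94.73 grip 0.399 t 16.2 F [0.4 0.5 0.3]
```

>>> play_rows(
  steps=[
    {"gripper":0.78,"slide":[0.002,-0.043,0],"dr":[0,0,0]},
    {"gripper":0.78,"slide":[0.002,-0.086,0],"dr":[0,0,0]},
    {"gripper":0.78,"slide":[0.002,-0.086,0],"dr":[0,0,0]},
    {"gripper":0.78,"slide":[0.002,-0.086,0.04],"dr":[0,0,0]},
    {"gripper":0.78,"slide":[0.002,-0.086,0.074],"dr":[0,0,0]},
  ],
)

```text
t: 16.75
ee_pos: [0.6083, 0.0333, 0.0247]
tcp_rot: [0.001, -0.041, 0.999, -0.0]
wrist_force: [-0.0, 1.1, -0.5]
grip_width: 0.781
```

>>> play_rows(
  steps=[
    {"gripper":0.5,"slide":[0,0,0],"dr":[0,0,0]},
    {"gripper":0.5,"slide":[0,0,0],"dr":[0,0,0]},
    {"gripper":0.5,"slide":[0,0,0],"dr":[0,0,0]},
    {"gripper":0.5,"slide":[0,0.001,0],"dr":[0,0,0]},
    {"gripper":0.5,"slide":[0,0.0025,0],"dr":[0,0,0]},
  ],
  squeeze=10,
)

```text
t: 17.25
ee_pos: [0.6069, 0.0364, 0.0247]
tcp_rot: [-0.0, -0.041, 0.999, 0.0]
wrist_force: [0.2, 0.0, -1.1]
grip_width: 0.614
```

>>> play_rows(
  steps=[
    {"gripper":0.5,"slide":[0,0,0],"dr":[0,0,0]},
    {"gripper":0.78,"slide":[0,0,0],"dr":[0,0,0]},
    {"gripper":0.78,"slide":[0,0,0],"dr":[0,0,0]},
    {"gripper":0.78,"slide":[0,0,-0.04],"dr":[0,0,0]},
    {"gripper":0.78,"slide":[0,0,-0.09],"dr":[0,0,0]},
  ],
)

```text
t: 17.75
ee_pos: [0.6049, 0.0363, 0.1129]
tcp_rot: [-0.003, -0.041, 0.999, 0.001]
wrist_force: [0.6, 0.1, 0.2]
grip_width: 0.784
```

```bash
cat >>log.txt <<'E'
.002,-.086,.074,0
0,.0025,0,0
0,0,-.09,0
E
python3 - <<'E'
from dr import *
p=cmd();  plan([(.5687,.404,.14,166,1),(.5687,.404,.037,166)],p); plan([])
E
```

```text
at [607.4  36.6 115. ] 94.75 grip 0.784 t 17.8 F [0.6 0.1 0.2]
  slide [0.0041, 0.1847, -0.0125] drz -35.6 rows 4.2
  slide [-0.1043, 0.1525, -0.0125] drz -35.6 rows 4.2
 -> [0.569, 0.404, 0.14, 166.0]
  slide [-0.0, 0.0, 0.103] drz -0.0 rows 2.1
 -> [0.569, 0.404, 0.037, 166.0]
at [604.9  36.3 112.9] 94.74 grip 0.784 t 17.8 F [0.6 0.1 0.2]
```

>>> play_rows(
  steps=[
    {"gripper":0.65,"slide":[0.001,0.037,-0.005],"dr":[0,0,-7.1]},
    {"gripper":0.65,"slide":[0.0015,0.074,-0.01],"dr":[0,0,-14.2]},
    {"gripper":0.65,"slide":[0.0025,0.111,-0.015],"dr":[0,0,-21.3]},
    {"gripper":0.65,"slide":[0.0035,0.148,-0.02],"dr":[0,0,-28.4]},
    {"gripper":0.65,"slide":[0.004,0.185,-0.025],"dr":[0,0,-35.6]},
  ],
)

```text
t: 18.25
ee_pos: [0.5876, 0.2216, 0.1402]
tcp_rot: [0.0, -0.347, 0.938, -0.0]
wrist_force: [1.0, 0.8, 0.4]
grip_width: 0.651
```

>>> play_rows(
  steps=[
    {"gripper":0.65,"slide":[-0.021,0.0305,0],"dr":[0,0,-7.1]},
    {"gripper":0.65,"slide":[-0.042,0.061,0],"dr":[0,0,-14.2]},
    {"gripper":0.65,"slide":[-0.063,0.0915,0],"dr":[0,0,-21.3]},
    {"gripper":0.65,"slide":[-0.084,0.122,0],"dr":[0,0,-28.4]},
    {"gripper":0.65,"slide":[-0.1045,0.1525,0],"dr":[0,0,-35.6]},
  ],
)

```text
t: 18.75
ee_pos: [0.5685, 0.4056, 0.1399]
tcp_rot: [0.0, -0.617, 0.787, -0.0]
wrist_force: [0.7, -0.5, 0.6]
grip_width: 0.65
```

```bash
cat >>log.txt <<'E'
.004,.185,-.025,-35.6
-.1045,.1525,0,-35.6
E
python3 - <<'E'
from chk import *; from dr import *
im=eyes.camera("top"); im2=eyes.camera("scene"); a=cv2.resize(im[130:270,130:400],None,fx=2.6,fy=2.6,interpolation=cv2.INTER_CUBIC)
b=cv2.resize(im2[120:240,200:400],(702,421)) [:235]
cv2.imwrite("pics/c4.png",np.vstack([a,b]))
white(im)
b_,r_=im[...,0].astype(int),im[...,2].astype(int)
O2=O+np.array([-np.sin(A),np.cos(A)])*.083; c=proj([(*O2,.01)],"top")[0]; print(c)
w=np.zeros(b_.shape,np.uint8); cv2.circle(w,tuple(int(v) for v in c.round()),15,1,-1)
print(im[int(c[1])-12:int(c[1])+13,int(c[0])-6:int(c[0])+7,0])
m=((b_>85)&(w>0)).astype(np.uint8); N,l,st,_=cv2.connectedComponentsWithStats(m); m=l==1+np.argmax(st[1:,4]); print(m.sum())
rep("blue_battery",.003,(*O2,.01),.05,mask=m)
p=cmd();  plan([(.5687,.404,.04,166)],p); plan([])
E
```

```text
white_carton mat frame mm [-0.2  0.4] yaw-mat -1.1 cost 0.05
[273.77901669 172.79800637]
[[ 55  59  57  57  50 150 249 109  51  57  58  58  57]
 [ 57  59  58  57  51 129 222 106  50  56  59  59  58]
 [ 55  58  58  55  49 121 214 154  49  55  59  59  57]
 [ 54  57  57  53  47 118 213 162  45  53  59  59  57]
 [ 56  59  55  61 117 176 219 189 116  63  55  57  58]
 [ 58  57  48  97 185 198 207 190 154  67  55  59  58]
 [ 55  54  48 101 190 198 203 189 163  73  55  59  59]
 [ 57  56  48  82 164 197 201 188 163  69  54  55  55]
 [ 57  57  52  74 153 194 200 189 166  87  42  57  57]
 [ 58  56  52  88 171 194 198 188 169  93  38  55  58]
 [ 55  56  53  68 141 192 198 189 172 122  36  55  57]
 [ 56  52  53  57 123 191 197 190 174 129  33  52  51]
 [ 47  45  47  51 117 188 196 191 175 133  47 107 120]
 [105 118 161 145 133 185 196 194 176 149 183 242 210]
 [241 219 209 174 165 184 195 193 177 143 113 162 135]
 [162 144 130 101 122 185 200 201 189 150  49  47  51]
 [ 45  47  47  40 100 195 218 223 212 173  59  52  55]
 [ 55  54  54  44 114 214 234 236 225 194  72  55  56]
 [ 55  54  53  48 115 216 235 237 228 199  77  41  58]
 [ 56  53  53  50  98 195 233 236 227 203 104  36  56]
 [ 55  52  53  52  88 185 234 237 229 205 115  36  56]
 [ 55  56  56  49  75 173 239 247 243 216 153  35  56]
 [ 54  57  56  54  63 124 171 177 168 150 105  40  56]
 [ 55  56  57  55  56  66  61 110 176  52  47  40  56]
 [ 54  57  56  56  58  51  30 108 194  66  35  42  57]]
197
blue_battery mat frame mm [ 0.2 84. ] yaw-mat -89.1 cost 0.47
at [569.  404.5 140. ] 165.95 grip 0.650 t 18.9 F [-0.3 -0.7 -0.1]
  slide [0.0006, 0.0001, 0.1] drz -0.0 rows 2.0
 -> [0.569, 0.404, 0.04, 166.0]
at [567.4 408.4 139.9] 166.37 grip 0.650 t 18.9 F [-0.3 -0.7 -0.1]
```

View pics/c4.png

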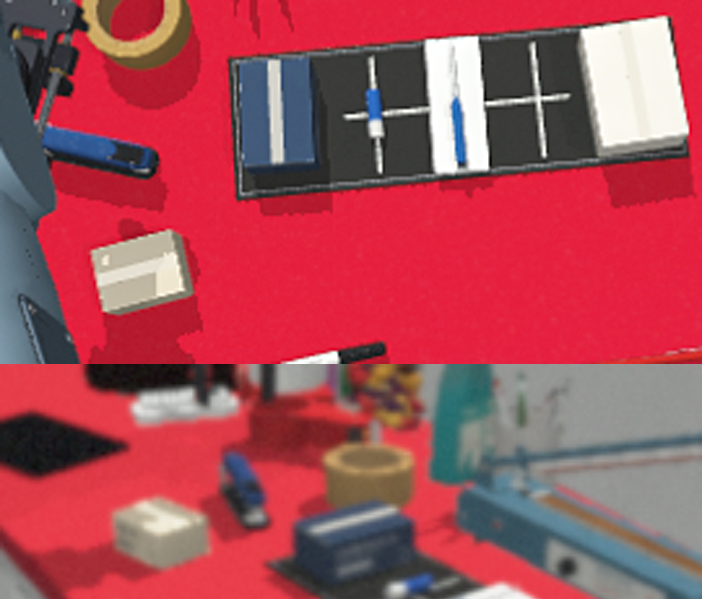

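>>> play_rows(
  steps=[
    {"gripper":0.65,"slide":[0.0005,0,0.04],"dr":[0,0,0]},
    {"gripper":0.65,"slide":[0.0005,0,0.075],"dr":[0,0,0]},
    {"gripper":0.65,"slide":[0.0005,0,0.1],"dr":[0,0,0]},
    {"gripper":0.65,"slide":[0.0005,0,0.1],"dr":[0,0,0]},
  ],
)

```text
t: 19.25
ee_pos: [0.5657, 0.4012, 0.0349]
tcp_rot: [-0.004, -0.615, 0.789, 0.001]
wrist_force: [-0.5, -0.3, 0.5]
grip_width: 0.651
```

>>> play_rows(
  steps=[
    {"gripper":0.1,"slide":[0,0,0],"dr":[0,0,0]},
    {"gripper":0.1,"slide":[0,0,0],"dr":[0,0,0]},
    {"gripper":0.1,"slide":[0,0,0],"dr":[0,0,0]},
    {"gripper":0.1,"slide":[0,0,0],"dr":[0,0,0]},
    {"gripper":0.1,"slide":[0,0,0],"dr":[0,0,0]},
  ],
  squeeze=30,
)

```text
t: 19.75
ee_pos: [0.5692, 0.404, 0.0411]
tcp_rot: [0.001, -0.615, 0.788, -0.0]
wrist_force: [-1.9, -0.5, 4.0]
grip_width: 0.261
```

>>> play_rows(
  steps=[
    {"gripper":0.1,"slide":[0,0,-0.02],"dr":[0,0,0]},
    {"gripper":0.1,"slide":[0,0,-0.05],"dr":[0,0,0]},
    {"gripper":0.1,"slide":[0,0,-0.08],"dr":[0,0,0]},
    {"gripper":0.1,"slide":[0,0,-0.11],"dr":[0,0,0]},
  ],
)

```text
t: 20.15
ee_pos: [0.5683, 0.4034, 0.1505]
tcp_rot: [-0.0, -0.615, 0.788, 0.0]
wrist_force: [-0.2, 0.0, -1.5]
grip_width: 0.259
```

```bash
cat >>log.txt <<'E'
.0005,0,.1,0
0,0,-.11,0
E
python3 - <<'E'
from chk import *; from dr import *
O3=O-np.array([-np.sin(A),np.cos(A)])*.083+[0,.0017]; print(O3)
p=cmd();  plan([(*O3,.15,94.75),(*O3,.0435,94.75)],p); plan([])
E
```

```text
[ 0.61502435 -0.0457587 ]
at [568.9 404.1 150. ] 165.95 grip 0.259 t 20.1 F [-0.2  0.  -1.5]
  slide [0.2126, -0.077, 0.0] drz 35.6 rows 4.5
  slide [0.128, -0.1863, 0.0] drz 35.6 rows 4.5
 -> [0.615, -0.046, 0.15, 94.75]
  slide [0.0, -0.0, 0.1065] drz 0.0 rows 2.1
 -> [0.615, -0.046, 0.044, 94.75]
at [568.3 403.4 150.5] 165.95 grip 0.259 t 20.1 F [-0.2  0.  -1.5]
```

>>> play_rows(
  steps=[
    {"gripper":0.1,"slide":[0.0425,-0.0155,0],"dr":[0,0,7.1]},
    {"gripper":0.1,"slide":[0.085,-0.031,0],"dr":[0,0,14.2]},
    {"gripper":0.1,"slide":[0.1275,-0.046,0],"dr":[0,0,21.3]},
    {"gripper":0.1,"slide":[0.17,-0.0615,0],"dr":[0,0,28.4]},
    {"gripper":0.1,"slide":[0.2125,-0.077,0],"dr":[0,0,35.6]},
  ],
)

```text
t: 20.65
ee_pos: [0.5915, 0.1771, 0.1498]
tcp_rot: [0.0, -0.343, 0.939, -0.0]
wrist_force: [0.4, -0.5, -1.1]
grip_width: 0.258
```

>>> play_rows(
  steps=[
    {"gripper":0.1,"slide":[0.0255,-0.037,0],"dr":[0,0,7.1]},
    {"gripper":0.1,"slide":[0.051,-0.0745,0],"dr":[0,0,14.2]},
    {"gripper":0.1,"slide":[0.077,-0.112,0],"dr":[0,0,21.3]},
    {"gripper":0.1,"slide":[0.1025,-0.149,0],"dr":[0,0,28.4]},
    {"gripper":0.1,"slide":[0.128,-0.1865,0],"dr":[0,0,35.6]},
  ],
)

```text
t: 21.15
ee_pos: [0.6147, -0.048, 0.1499]
tcp_rot: [0.0, -0.039, 0.999, 0.0]
wrist_force: [1.0, 0.2, -0.5]
grip_width: 0.258
```

```bash
cat >>log.txt <<'E'
.2125,-.077,0,35.6
.128,-.1865,0,35.6
E
python3 - <<'E'
from chk import *; from dr import *
im=eyes.camera("top"); im2=eyes.camera("scene"); cv2.imwrite("pics/c5.png",np.vstack([cv2.resize(im[100:220,230:410],(660,440)),cv2.resize(im2[140:220,280:400],(660,440))[:160]]))
p=cmd();  plan([(.615,-.0458,.0435,94.75)],p); plan([])
E
```

```text
at [615.2 -45.8 150. ] 94.75 grip 0.259 t 21.2 F [-0.5 -0.3 -1.1]
  slide [0.0002, 0.0, 0.1065] drz 0.0 rows 2.1
 -> [0.615, -0.046, 0.044, 94.75]
at [615.6 -52.  150.1] 94.26 grip 0.259 t 21.2 F [-0.5 -0.3 -1.1]
```

View pics/c5.png

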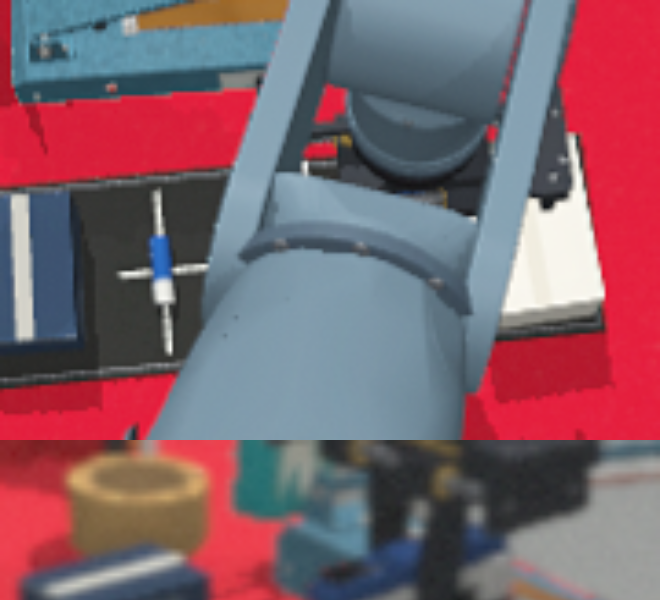

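>>> play_rows(
  steps=[
    {"gripper":0.1,"slide":[0,0,0.04],"dr":[0,0,0]},
    {"gripper":0.1,"slide":[0,0,0.075],"dr":[0,0,0]},
    {"gripper":0.1,"slide":[0,0,0.095],"dr":[0,0,0]},
    {"gripper":0.1,"slide":[0,0,0.103],"dr":[0,0,0]},
    {"gripper":0.1,"slide":[0,0,0.1065],"dr":[0,0,0]},
  ],
)

```text
t: 21.75
ee_pos: [0.6143, -0.045, 0.0437]
tcp_rot: [-0.001, -0.042, 0.999, 0.001]
wrist_force: [-12.0, 4.8, 21.6]
grip_width: 0.259
```

>>> play_rows(
  steps=[
    {"gripper":0.1,"slide":[0,0,0],"dr":[0,0,0]},
    {"gripper":0.45,"slide":[0,0,0],"dr":[0,0,0]},
    {"gripper":0.45,"slide":[0,0,0],"dr":[0,0,0]},
    {"gripper":0.45,"slide":[0,0,-0.03],"dr":[0,0,0]},
    {"gripper":0.45,"slide":[0,0,-0.07],"dr":[0,0,0]},
  ],
)

```text
t: 22.25
ee_pos: [0.6134, -0.0458, 0.112]
tcp_rot: [-0.002, -0.042, 0.999, 0.001]
wrist_force: [0.1, 0.1, 0.9]
grip_width: 0.444
```

```bash
cat >>log.txt <<'E'
0,0,.1065,0
0,0,-.07,0
E
python3 - <<'E'
from chk import *; from dr import *
p=cmd();  plan([(p[0],p[1],.15,p[3]),(.4434,.3468,.15,13.7,1),(.4434,.3468,.03,13.7)],p); plan([])
E
```

```text
at [615.2 -45.8 113.5] 94.75 grip 0.444 t 22.2 F [0.1 0.1 0.9]
  slide [-0.0, 0.0, -0.0365] drz -0.0 rows 0.7
 -> [0.615, -0.046, 0.15, 94.75]
  slide [0.0693, 0.2027, -0.0] drz 40.5 rows 4.8
  slide [0.1844, 0.109, -0.0] drz 40.5 rows 4.8
 -> [0.443, 0.347, 0.15, 13.7]
  slide [0.0, 0.0, 0.12] drz -0.0 rows 2.4
 -> [0.443, 0.347, 0.03, 13.7]
at [613.4 -45.8 112. ] 94.76 grip 0.444 t 22.2 F [0.1 0.1 0.9]
```

>>> play_rows(
  steps=[
    {"gripper":0.45,"slide":[0,0,-0.036],"dr":[0,0,0]},
  ],
)

```text
t: 22.35
ee_pos: [0.6152, -0.0463, 0.151]
tcp_rot: [0.0, -0.042, 0.999, -0.0]
wrist_force: [0.4, -0.8, 0.6]
grip_width: 0.446
```

>>> play_rows(
  steps=[
    {"gripper":1,"slide":[0.014,0.0405,0],"dr":[0,0,8.1]},
    {"gripper":1,"slide":[0.0275,0.081,0],"dr":[0,0,16.2]},
    {"gripper":1,"slide":[0.0415,0.1215,0],"dr":[0,0,24.3]},
    {"gripper":1,"slide":[0.0555,0.162,0],"dr":[0,0,32.4]},
    {"gripper":1,"slide":[0.0695,0.2025,0],"dr":[0,0,40.5]},
  ],
)

```text
t: 22.85
ee_pos: [0.5285, 0.1512, 0.15]
tcp_rot: [0.001, 0.31, 0.951, 0.0]
wrist_force: [0.4, 0.2, -0.3]
grip_width: 0.874
```

>>> play_rows(
  steps=[
    {"gripper":1,"slide":[0.037,0.022,0],"dr":[0,0,8.1]},
    {"gripper":1,"slide":[0.074,0.0435,0],"dr":[0,0,16.2]},
    {"gripper":1,"slide":[0.1105,0.0655,0],"dr":[0,0,24.3]},
    {"gripper":1,"slide":[0.1475,0.087,0],"dr":[0,0,32.4]},
    {"gripper":1,"slide":[0.1845,0.109,0],"dr":[0,0,40.5]},
  ],
)

```text
t: 23.35
ee_pos: [0.4424, 0.3474, 0.15]
tcp_rot: [0.0, 0.619, 0.785, 0.001]
wrist_force: [-0.1, -0.2, -0.2]
grip_width: 1.0
```

```bash
cat >>log.txt <<'E'
0,0,-.036,0
.0695,.2025,0,40.5
.1845,.109,0,40.5
E
python3 - <<'E'
from chk import *; from dr import *
im=eyes.camera("top"); im2=eyes.camera("scene"); cv2.imwrite("pics/c6.png",np.vstack([cv2.resize(im[130:220,210:410],(760,342),interpolation=cv2.INTER_CUBIC),cv2.resize(im2[160:240,280:420],(760,434))[80:330]]))
white(im)
d=silhouettes("stapler","top")[0]; O3=O-np.array([-np.sin(A),np.cos(A)])*.083
print(d["score"],d["xy"],proj([(*O3,.03),(*O3,.003)],"top")); rep("stapler",.003,(*O3,.02),.09,mask=d["mask"])
V=silhouettes("cream_carton","top")[0]; q,f=fit("cream_carton","top",[.618,-.1406,None],mask=V["mask"]); print(q[:2],np.degrees(q[2])%180,f)
b,r=im.min(2),im[...,2]; m=(im.min(2)>95); c=proj([(.618,-.1406,.04)],"top")[0]; w=np.zeros(m.shape,np.uint8); cv2.circle(w,tuple(int(v) for v in c),37,1,-1)
m=cv2.morphologyEx((m&(w>0)).astype(np.uint8),cv2.MORPH_OPEN,np.ones((9,9)))>0
q,f=fit("cream_carton","top",[.618,-.1406,None],mask=m); print(q[:2],np.degrees(q[2])%180,f,m.sum())
p=cmd();  plan([(.4434,.3468,.025,13.7)],p); plan([])
E
```

```text
white_carton mat frame mm [-0.2  0.4] yaw-mat -0.9 cost 0.15
0.81 [337.2, 169.0] [[336.97819619 164.96585115]
 [336.57583058 167.56289985]]
stapler mat frame mm [ -0.9 -83.6] yaw-mat -89.2 cost 0.12
[ 0.618  -0.1406] 0.0 1.0
[ 0.61841587 -0.13997201] 97.08029611130661 0.03904932364821434 1779
at [443.1 346.5 149.5] 13.75 grip 1.004 t 23.6 F [0.6 0.2 0.8]
  slide [0.0002, 0.0004, 0.1245] drz 0.1 rows 2.5
 -> [0.443, 0.347, 0.025, 13.7]
at [442.8 346.5 149.6] 14.08 grip 1.004 t 23.6 F [0.6 0.2 0.8]
```

View pics/c6.png

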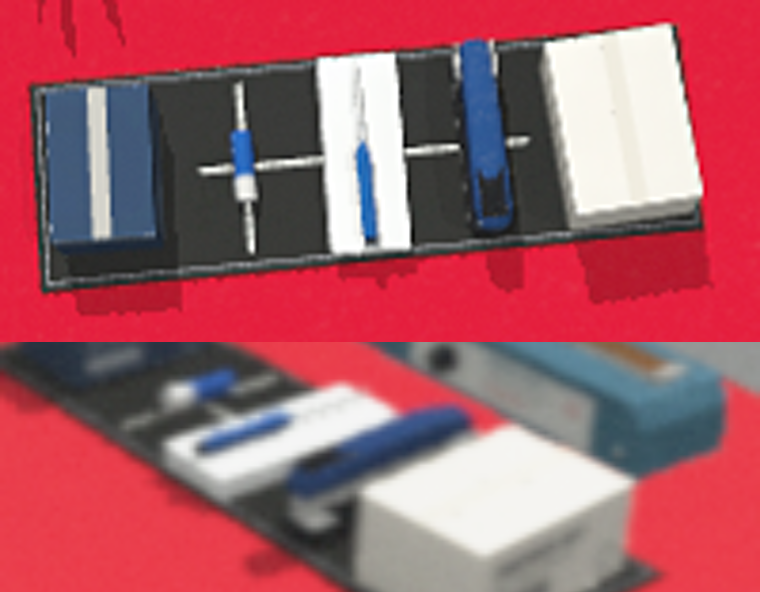

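>>> play_rows(
  steps=[
    {"gripper":1,"slide":[0,0.0005,0.04],"dr":[0,0,0]},
    {"gripper":1,"slide":[0,0.0005,0.08],"dr":[0,0,0]},
    {"gripper":1,"slide":[0,0.0005,0.11],"dr":[0,0,0]},
    {"gripper":1,"slide":[0,0.0005,0.1245],"dr":[0,0,0]},
    {"gripper":1,"slide":[0,0.0005,0.1245],"dr":[0,0,0]},
  ],
)

```text
t: 24.05
ee_pos: [0.4429, 0.3441, 0.0229]
tcp_rot: [-0.001, 0.617, 0.787, -0.002]
wrist_force: [0.0, 0.9, 0.7]
grip_width: 1.006
```

>>> play_rows(
  steps=[
    {"gripper":0.5,"slide":[0,0,0],"dr":[0,0,0]},
    {"gripper":0.5,"slide":[0,0,0],"dr":[0,0,0]},
    {"gripper":0.5,"slide":[0,0,0],"dr":[0,0,0]},
    {"gripper":0.5,"slide":[0,0,0],"dr":[0,0,0]},
    {"gripper":0.5,"slide":[0,0,0],"dr":[0,0,0]},
  ],
  squeeze=15,
)

```text
t: 24.55
ee_pos: [0.4446, 0.3463, 0.0263]
tcp_rot: [0.001, 0.617, 0.787, 0.001]
wrist_force: [-0.8, -1.1, 6.6]
grip_width: 0.718
```

>>> play_rows(
  steps=[
    {"gripper":0.5,"slide":[0,0,-0.04],"dr":[0,0,0]},
    {"gripper":0.5,"slide":[0,0,-0.085],"dr":[0,0,0]},
    {"gripper":0.5,"slide":[0,0,-0.125],"dr":[0,0,0]},
    {"gripper":0.5,"slide":[0,0,-0.135],"dr":[0,0,0]},
  ],
)

```text
t: 24.95
ee_pos: [0.446, 0.3473, 0.1652]
tcp_rot: [0.002, 0.617, 0.787, 0.004]
wrist_force: [-0.0, 0.4, -0.7]
grip_width: 0.716
```

```bash
cat >>log.txt <<'E'
0,.0005,.1245,0
0,0,-.135,0
E
python3 - <<'E'
from dr import *
p=cmd();  plan([(.6184,-.1383,.16,97.5,1),(.6184,-.1383,.0835,97.5)],p); plan([])
E
```

```text
at [443.6 346.6 160. ] 13.75 grip 0.716 t 24.9 F [-0.   0.4 -0.7]
  slide [-0.1709, 0.0182, 0.0] drz -27.9 rows 3.4
  slide [-0.1595, -0.0639, 0.0] drz -27.9 rows 3.4
  slide [-0.111, -0.1312, 0.0] drz -27.9 rows 3.4
 -> [0.618, -0.138, 0.16, 97.5]
  slide [0.0, 0.0, 0.0765] drz -0.0 rows 1.5
 -> [0.618, -0.138, 0.084, 97.5]
at [446.  347.3 165.2] 13.85 grip 0.716 t 24.9 F [-0.   0.4 -0.7]
```

>>> play_rows(
  steps=[
    {"gripper":0.5,"slide":[-0.0425,0.0045,0],"dr":[0,0,-7]},
    {"gripper":0.5,"slide":[-0.0855,0.009,0],"dr":[0,0,-14]},
    {"gripper":0.5,"slide":[-0.128,0.0135,0],"dr":[0,0,-21]},
    {"gripper":0.5,"slide":[-0.171,0.018,0],"dr":[0,0,-28]},
  ],
)

```text
t: 25.35
ee_pos: [0.5014, 0.1827, 0.1589]
tcp_rot: [-0.0, 0.405, 0.914, -0.0]
wrist_force: [-0.6, 1.1, -0.3]
grip_width: 0.717
```

>>> play_rows(
  steps=[
    {"gripper":0.5,"slide":[-0.04,-0.016,0],"dr":[0,0,-7]},
    {"gripper":0.5,"slide":[-0.08,-0.032,0],"dr":[0,0,-14]},
    {"gripper":0.5,"slide":[-0.12,-0.048,0],"dr":[0,0,-21]},
    {"gripper":0.5,"slide":[-0.1595,-0.064,0],"dr":[0,0,-28]},
  ],
)

```text
t: 25.75
ee_pos: [0.5602, 0.021, 0.1587]
tcp_rot: [-0.001, 0.173, 0.985, 0.0]
wrist_force: [0.4, 0.3, -0.8]
grip_width: 0.715
```

>>> play_rows(
  steps=[
    {"gripper":0.5,"slide":[-0.028,-0.033,0],"dr":[0,0,-7]},
    {"gripper":0.5,"slide":[-0.0555,-0.0655,0],"dr":[0,0,-14]},
    {"gripper":0.5,"slide":[-0.083,-0.0985,0],"dr":[0,0,-21]},
    {"gripper":0.5,"slide":[-0.111,-0.131,0],"dr":[0,0,-27.8]},
    {"gripper":0.5,"slide":[-0.111,-0.131,0],"dr":[0,0,-27.8]},
  ],
)

```text
t: 26.25
ee_pos: [0.6203, -0.1439, 0.1588]
tcp_rot: [0.0, -0.066, 0.998, -0.001]
wrist_force: [-1.2, -0.1, -1.3]
grip_width: 0.716
```

```bash
cat >>log.txt <<'E'
-.171,.018,0,-28
-.1595,-.064,0,-28
-.111,-.131,0,-27.8
E
python3 - <<'E'
from dr import *
p=cmd();  plan([(.6184,-.1383,.0835,97.5)],p); plan([])
E
```

```text
at [ 619.  -138.1  160. ] 97.55 grip 0.716 t 26.2 F [-1.2 -0.1 -1.3]
  slide [0.0006, -0.0001, 0.0765] drz 0.1 rows 1.5
 -> [0.618, -0.138, 0.084, 97.5]
at [ 620.3 -143.9  158.8] 97.54 grip 0.716 t 26.2 F [-1.2 -0.1 -1.3]
```

>>> play_rows(
  steps=[
    {"gripper":0.5,"slide":[0.0005,0,0.03],"dr":[0,0,0]},
    {"gripper":0.5,"slide":[0.0005,0,0.06],"dr":[0,0,0]},
    {"gripper":0.5,"slide":[0.0005,0,0.072],"dr":[0,0,0]},
    {"gripper":0.5,"slide":[0.0005,0,0.0765],"dr":[0,0,0]},
    {"gripper":0.5,"slide":[0.0005,0,0.0765],"dr":[0,0,0]},
  ],
)

```text
t: 26.75
ee_pos: [0.6185, -0.1378, 0.0831]
tcp_rot: [-0.001, -0.067, 0.998, 0.0]
wrist_force: [0.1, 0.1, -1.1]
grip_width: 0.715
```

>>> play_rows(
  steps=[
    {"gripper":0.85,"slide":[0,0,0],"dr":[0,0,0]},
    {"gripper":0.85,"slide":[0,0,0],"dr":[0,0,0]},
    {"gripper":0.85,"slide":[0,0,0],"dr":[0,0,0]},
    {"gripper":0.85,"slide":[0,0,-0.03],"dr":[0,0,0]},
    {"gripper":0.85,"slide":[0,0,-0.08],"dr":[0,0,0]},
  ],
)

```text
t: 27.25
ee_pos: [0.6164, -0.1377, 0.16]
tcp_rot: [-0.004, -0.066, 0.998, 0.002]
wrist_force: [1.0, -0.6, -0.5]
grip_width: 0.849
```

>>> play_rows(
  steps=[
    {"gripper":0.85,"slide":[0.05,0,0],"dr":[0,0,0]},
    {"gripper":0.85,"slide":[0.1,0,0],"dr":[0,0,0]},
    {"gripper":0.85,"slide":[0.14,-0.05,0],"dr":[0,0,0]},
    {"gripper":0.85,"slide":[0.16,-0.1,0],"dr":[0,0,0]},
    {"gripper":0.85,"slide":[0.18,-0.14,0],"dr":[0,0,0]},
  ],
)

```text
t: 27.75
ee_pos: [0.4622, -0.2911, 0.164]
tcp_rot: [0.001, -0.067, 0.998, -0.001]
wrist_force: [0.7, -1.1, 0.1]
grip_width: 0.852
```

```bash
cat >>log.txt <<'E'
.0005,0,.0765,0
0,0,-.08,0
.18,-.14,0,0
E
python3 - <<'E'
from chk import *; from dr import *
im=eyes.camera("top"); im2=eyes.camera("scene"); cv2.imwrite("pics/c7.png",np.vstack([cv2.resize(im[130:220,210:410],(760,342),interpolation=cv2.INTER_CUBIC),cv2.resize(im2[150:240,280:440],(760,428))[:250]]))
d=silhouettes("tan_carton","top")[0]; print(d["score"],d["xy"],d["mask"].sum())
q,f=fit("tan_carton","top",[.618,-.14,None],dz=.058,mask=d["mask"]); print(q[:2],np.degrees(q[2])%180,f)
plan([])
E
```

```text
0.8 [374.3, 159.2] 879
[ 0.61871281 -0.14102283] 95.37022521844527 0.11161476373672485
at [ 462.1 -292.7  163.7] 97.33 grip 0.854 t 27.9 F [-0.5 -0.1  0.1]
```

View pics/c7.png

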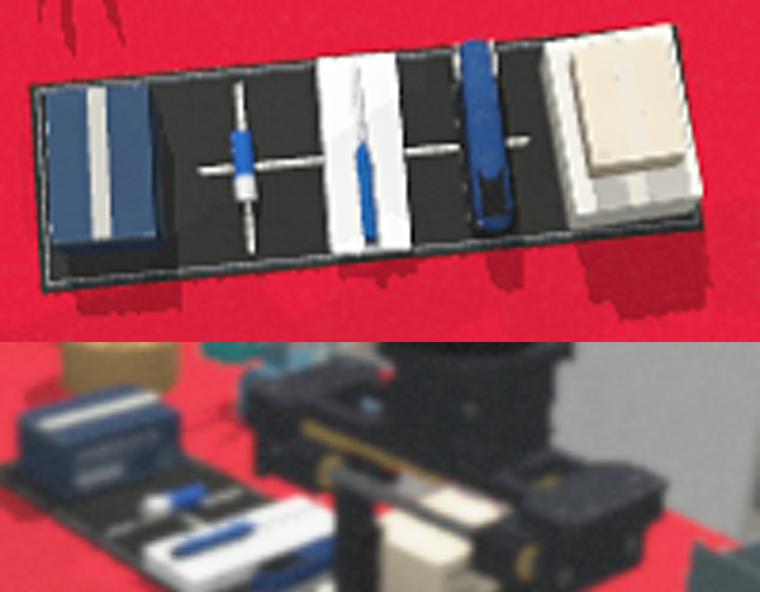

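Run:
```python
from chk import *
im=eyes.camera("top"); 
d=silhouettes("tan_carton","top")[0]["mask"]
m=((im[...,2].astype(int)-im[...,0]>16)&(im.min(2)>90)).astype(np.uint8)
c=proj([(.6185,-.14,.08)],"top")[0]; w=np.zeros(m.shape,np.uint8); cv2.circle(w,tuple(int(v) for v in c),28,1,-1); m&=w
m=cv2.morphologyEx(cv2.morphologyEx(m,cv2.MORPH_CLOSE,np.ones((5,5))),cv2.MORPH_OPEN,np.ones((5,5)))>0
print(m.sum(),d.sum())
M["tan_carton"]=box(.063,.081,.040)
for k in (m,):
    q,f=fit("tan_carton","top",[.618,-.14,None],dz=.058,mask=k); print(q,np.degrees(q[2])%180,f)
a=im.copy(); a[m]=(0,255,0); b=im.copy(); b[d]=(0,255,0)
cv2.imwrite("pics/t.png",np.hstack([cv2.resize(z[125:205,340:410],None,fx=5,fy=5) for z in (a,im)]))
```

```text
1027 933
[ 0.62012055 -0.14088093  1.7548262 ] 100.54413480412936 0.08398247510194778
```

View pics/t.png

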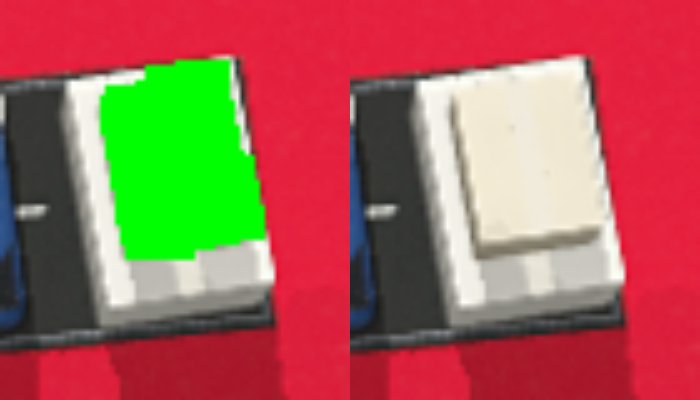

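Run:
```python
from chk import *
t=np.radians(97.1)
def pr(a,b,z):
    v=[(x*a/2,y*b/2) for x,y in((1,1),(1,-1),(-1,-1),(-1,1))]
    X=[(.6184+np.cos(t)*x-np.sin(t)*y,-.14+np.sin(t)*x+np.cos(t)*y,z) for x,y in v]
    return np.round((proj(X,"top")-[340,125]+.5)*5+[350,0])
print("tan top expected\n",pr(.063,.081,.098)); print("tan bottom\n",pr(.063,.081,.058)); print("cream top\n",pr(.087,.121,.058))
```

```text
tan top expected
 [[481. 245.]
 [455.  87.]
 [580.  70.]
 [609. 227.]]
tan bottom
 [[473. 264.]
 [448. 111.]
 [569.  94.]
 [597. 247.]]
cream top
 [[456. 306.]
 [418.  77.]
 [585.  54.]
 [627. 282.]]
```

```bash
python3 -c "
from station import manip; print(manip.hand_in())"
```

```text
the job is handed in; nothing more can be done
None
```

The order is laid out on the mat and handed in at about 28 s. The gripper is clear of everything.

Positions from the last top-camera checks, in the mat's own frame:

| Item | Where it ended up |
|---|---|
| White carton | within about 0.5 mm of the middle cross, after I re-gripped it once to correct a 2.4 mm offset |
| Screwdriver | centred lengthwise on the white carton, judged by eye only |
| Blue battery | about 1 mm from its cross, next to the navy carton |
| Stapler | standing on its base, about 1 mm from its cross, next to the cream carton |
| Tan carton | on the cream carton, within about 1–2 mm of centre |

- **White carton's angle:** the fit read about 1° off the mat's direction.
- **Tan carton's angle:** my two fits disagreed (95.4° and 100.5°, against 97.1° for the cream carton). Both were poor fits. The visible corners matched a square placing to within about one pixel (2–3 mm).
- **Battery's angle:** its fit was also poor, so I judged that by the edges in the picture.
- **Stapler placing:** the wrist force peaked at about 25 N as it touched down, below the limits.
- **Left alone:** I did not grip the navy carton, cream carton or tape measure. The two cartons looked unmoved; the tape measure was outside my last pictures, so I did not check it again.

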